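# Close down the media bench: clear the hotplate, slide the pan across, nest the beakers

### The job

Close down after media preparation. First lift the capped bottle off the ring of the hotplate where it was left and stand it in the white bottle tray; then slide the lidded saucepan along the hotplate, never lifting or tipping it, until it is centred on that other ring. Also nest all the tapered white beakers inside one another, fully home, as one upright stack standing on the dark draining mat; leave the straight-sided glass beaker and everything else where it stands.

Things in the scene. Friction and masses are not known exactly. Their poses are not given: they have to be found in the camera images.
- hotplate: fixed white two-ring hotplate, 220 (x) x 360 (y) x 60 mm high with a black flat top at z = 60 mm; origin under its centre, its y axis runs along the row of two rings, its x axis points away from the robot; it stands a little turned
- ring_left (a point): centre of the white printed ring (137 mm across) on the hotplate's top at the hotplate's +y end; the two rings are 180 mm apart
- ring_right (a point): centre of the like ring at the hotplate's -y end. At the start the saucepan stands on one of the two rings and the bottle on the other
- saucepan: loose lidded steel saucepan (lid and pan one piece), about 0.6 kg, 120 mm across, 79 mm high; origin at the centre of its underside, z up; straight black handle, 20 mm wide, 14 mm thick, along the pan's own -x (roughly to the robot), 65 to 180 mm from its axis, 62 mm above the underside; round black lid knob 30 mm across, 92 to 116 mm above the underside
- pan_handle (a point): point on the middle line of the saucepan's handle, 100 mm from the pan's axis and 62 mm above the underside: a good place to pinch the handle across its 20 mm width from above
- bottle: loose amber glass bottle, about 0.4 kg, 70 mm across, 138 mm high, origin at the centre of its underside, z up; its blue screw cap is 45 mm across, from 110 to 138 mm above the underside
- bottle_cap (a point): middle of the bottle's cap, on its axis, 124 mm above the underside
- bottle_tray: fixed white tray 160 (x) x 260 (y) x 45 mm high, walls and floor 5 mm thick; origin under its centre. Two stock bottles (up to 155 mm high) that belong to it stand in its +y half (their near sides at own y = +40 mm); its -y half is free: the middle of the free part is at x = 0, y = -65 mm in the tray's frame
- mat: fixed dark rubber draining mat, 150 x 150 x 4 mm, origin under its centre, top 4 mm up
- beaker1: loose tapered white plastic beaker, one of five alike of which 3 to 5 are present (None if absent), 60 g, 82 mm high, 64 mm across the outside of its open top rim, 44 mm across the foot, wall 2 mm; inner floor 28 mm above the foot, so a nested beaker stands 28 mm above the one below it, with 0.8 mm play all round, and does not jam; origin at the centre of the foot, z up
- beaker2: loose tapered white plastic beaker, one of five alike of which 3 to 5 are present (None if absent), 60 g, 82 mm high, 64 mm across the outside of its open top rim, 44 mm across the foot, wall 2 mm; inner floor 28 mm above the foot, so a nested beaker stands 28 mm above the one below it, with 0.8 mm play all round, and does not jam; origin at the centre of the foot, z up
- beaker3: loose tapered white plastic beaker, one of five alike of which 3 to 5 are present (None if absent), 60 g, 82 mm high, 64 mm across the outside of its open top rim, 44 mm across the foot, wall 2 mm; inner floor 28 mm above the foot, so a nested beaker stands 28 mm above the one below it, with 0.8 mm play all round, and does not jam; origin at the centre of the foot, z up
- beaker4: loose tapered white plastic beaker, one of five alike of which 3 to 5 are present (None if absent), 60 g, 82 mm high, 64 mm across the outside of its open top rim, 44 mm across the foot, wall 2 mm; inner floor 28 mm above the foot, so a nested beaker stands 28 mm above the one below it, with 0.8 mm play all round, and does not jam; origin at the centre of the foot, z up
- beaker5: loose tapered white plastic beaker, one of five alike of which 3 to 5 are present (None if absent), 60 g, 82 mm high, 64 mm across the outside of its open top rim, 44 mm across the foot, wall 2 mm; inner floor 28 mm above the foot, so a nested beaker stands 28 mm above the one below it, with 0.8 mm play all round, and does not jam; origin at the centre of the foot, z up
- glass_beaker: loose straight-sided clear glass beaker, 68 mm across, 90 mm high, standing among the tapered ones; stays where it is; origin at the centre of its foot
- conical_flask: loose conical glass flask, 84 mm across the foot, 118 mm high, at the far side; stays where it is; origin at the centre of its foot
- tip_box: loose box of pipette tips 87 x 122 x 67 mm, at the far side; stays where it is; origin under its centre
- petri_dishes: loose stack of three Petri dishes, 90 mm across, 48 mm high, near the robot's right; stays where it is; origin at the centre of its underside
Mind the look-alikes: they are no part of the job. Leave any pink or purple look-alike of the beaker5 alone.

How it is judged:
By the outcome, as a careful person would: the job done as asked, in the order asked, and still so for the second after the job is handed in, with the robot touching nothing.
Of beaker1, beaker2, beaker3, beaker4, beaker5 only 3 to 5 are there at a start; the rules pass over those that are not, and their reading is None.
At some moment in a run one of bottle, saucepan may be knocked a few centimetres aside while the robot is not near it.
It also fails if it takes over 210 s, if anything falls off the work surface, if the arm or the gripper's body presses on something with over 40 N, if the wrist force passes 120 N, or if a joint passes its speed limit or range.

### The arm

A 6-joint arm with a two-finger parallel gripper is mounted at the origin on the work surface. World frame = base frame: x ahead of the robot, y to its left, z up, the work surface at z = 0. Lengths are in m, angles in rad, forces in N, time in s.
With the tool pointing down it reaches from about 0.375 to 0.975 m from the base axis. Payload 3.8 kg.
Tool frame: the origin (TCP) lies midway between the tips of the shut fingers; the grasp point (between the pads) lies 19 mm behind it; z points along the fingers, y is the line along which they close (so a half turn about z gives the same grasp; the last joint's range is limited). The gripper opens to 85 mm and grips with 20 to 120 N. Pads are 22 mm wide; open, the fingers measure 114 mm over their backs; the gripper's body (76 mm by 85 mm) begins 54 mm behind the grasp point. The pads swing forward as they close: fully open they stand 13 mm farther back than shut.
Start: joints at [-0.037, 0.264, 1.604, -0, 1.274, -0.037], TCP at [0.675, -0, 0.231] pointing down, gripper open.
Joint ranges: [-2.63, 2.63], [-0.94, 2.18], [0.31, 2.57], [-1.31, 4.45], [0, 2.66], [-2.55, 2.55]. Speed limits (rad/s): [2.57, 2.57, 3.14, 3.14, 3.14, 3.14].

### API

Orientations are given as a rotation vector (axis times angle).
In Python, from workcell import * gives the robot as it stands. The module is installed in compiled form; this text tells all that it offers.
- The arm moves only by the tool apply_moves, never from a script. Its arguments are lists of equal length, an entry for each row: "fingers": the opening, from 0 (shut) to 1 (fully open); "travel": the shift along the tool's x, y, z normalised to -1 to 1, where 1 is 0.05 m, a list of three; "rotation": the turn, a rotation vector about the tool's x, y, z normalised to -1 to 1, where 1 is 6 degrees, a list of three. In form: {"fingers": [fingers, ...], "travel": [[dx, dy, dz], ...], "rotation": [[ax, ay, az], ...]}. A call has 1 to 12 rows; each row shifts and turns the commanded pose from where the row before left it, along the tool's axes as they then stand; what a row does not reach is not made up. A row lasts 1/10 s, in which the tool goes at most 50 mm and 8.59 degrees, less where a joint would pass 70% of its speed; a pose out of reach is approached as far as the arm can. A call with a number of a shift or a turn outside -1 to 1 is refused whole. A call with a gripper value outside its range is refused whole. The fingers move at their own pace and stop on an object; "newtons" is the grip in N (left out, the last holds). Time passes only in rows, so rows that do not move let the fingers close. It gives the time, the measured TCP pose, the force, the opening and the grip force at its end, in the units of the state.
- read_state(): the state, without advancing time (a new reading comes with each control period).
- read_camera(name): name is "scene" or "side" or "wrist"; returns a dict with "image" (480x640x3 uint8, red, green, blue), "fx", "fy", "cx", "cy" (pixels), "extrinsics" (4x4, takes a point from world to camera coordinates). Camera axes: x right, y down, z forward; pixel columns grow to the right and rows downward; lengths in m; the calibration is good to about 2 mm. A picture is of the moment at which its call begins. There is no depth.
- finish_job(): hands the job in; it is judged then, once.
Trained networks look in the newest picture that a camera, given by its name, has taken for a name from the list of things; names that differ only in an ending like _2 or _b are one class to them, and where a whole thing is asked for, a point or a joint stands for the part that bears it (a point fixed in the world has none). Each returns a list of dicts, best first, with "p" (0 to 1); they miss things now and then, are a little off and sometimes report something else, mostly with a low value. They report only what shows in the picture. A call takes as long as a camera call. They do not tell look-alikes from the thing itself.
- regions_of(camera, name): "mask" (480x640 bool, what is visible of it) and "bbox" ([left, top, width, height] in pixels, round what is visible of it).
- tip_of(camera, name): "location" ([column, row] in pixels: a listed point, or the origin of a listed thing).
The state is a dict: "time": time; "q": joint angles; "joint_vel": joint speeds; "joint_torque": joint torques, N m; "tool_pos": TCP position; "tcp_rot": TCP orientation; "wrist_force": force on the tool from outside, world axes, zero at the start; "torque": the same for the moment, N m; "width": opening from 0.0 (shut) to 1.0 (fully open); "grip_force": force on a finger pad.
Only numpy, scipy, OpenCV 4.12 (cv2) and the standard library are available. Lean on these libraries where they do the work, as an engineer would, in place of code of your own. Each camera call takes 0.05 s, during which the arm holds its last target. There are 200 camera calls.

## Working session

There is one attempt and no reset: what is moved stays moved. The work goes in short steps, Python scripts to look and compute and a tool call to move; the robot and the scene stay as the last step left them, time stands still between calls to the robot, and variables do not carry over. Pictures are saved under pics/ and viewed, at most 14 in all, crops included, and the job is handed in when it is done.

Besides the shell and the picture viewer there is one more tool, called after ">>>" by a JSON object that holds its "fn" and its "kwargs", one argument or row to a line. apply_moves: Moves the arm, as the interface text tells. Scaled input: -1 to 1 covers 0.05 m each way for a shift and 6 degrees each way for a turn. Its arguments: {"type":"object","properties":{"fingers":{"type":"array","items":{"type":"number"}},"travel":{"type":"array","items":{"type":"array","items":{"type":"number"}}},"rotation":{"type":"array","items":{"type":"array","items":{"type":"number"}}},"newtons":{"type":"number"}},"required":["fingers","travel","rotation"]}

```bash
mkdir -p pics
cat > h.py <<'E'
from workcell import *
import numpy as np, cv2
from scipy.spatial.transform import Rotation as R
def cam(n): return read_camera(n)
def ray(c,uv):
    E=np.array(c['extrinsics']); d=np.array([(uv[0]-c['cx'])/c['fx'],(uv[1]-c['cy'])/c['fy'],1.])
    return -E[:3,:3].T@E[:3,3], E[:3,:3].T@d
def atz(c,uv,z):
    o,d=ray(c,uv); return o+d*(z-o[2])/d[2]
def proj(c,p):
    E=np.array(c['extrinsics']); q=E[:3,:3]@np.array(p)+E[:3,3]; return np.array([c['fx']*q[0]/q[2]+c['cx'],c['fy']*q[1]/q[2]+c['cy']])
def save(c,f): cv2.imwrite('pics/'+f,cv2.cvtColor(np.array(c['image']),cv2.COLOR_RGB2BGR))
E
cat > a.py <<'E'
from h import *
np.set_printoptions(precision=3,suppress=True)
s=read_state(); print(s)
for n in ['scene','side','wrist']:
    c=cam(n); save(c,n+'0.png'); E=np.array(c['extrinsics']); print(n,'at',-E[:3,:3].T@E[:3,3],'fwd',E[2,:3],c['fx'])
    for k,z in [('ring_left',.06),('ring_right',.06),('hotplate',0),('saucepan',.06),('pan_handle',.122),('bottle',.06),('bottle_cap',.184),('bottle_tray',0),('mat',0),('beaker1',0),('glass_beaker',0),('petri_dishes',0),('conical_flask',0),('tip_box',0)]:
        for d in tip_of(n,k)[:6]:
            print(k,round(d['p'],2),np.array(d['location']).round(),atz(c,d['location'],z)[:2])
E
python3 a.py
```

```text
{'time': 0.0, 'q': array([-0.037,  0.265,  1.605, -0.   ,  1.274, -0.037]), 'joint_vel': array([-0.002,  0.001, -0.   , -0.001, -0.   , -0.   ]), 'joint_torque': array([  0.001, -51.512, -36.731,  -0.   ,   0.013,   0.   ]), 'tool_pos': array([0.674, 0.   , 0.23 ]), 'tcp_rot': array([-2.22 , -2.22 ,  0.002]), 'wrist_force': array([-0.303,  0.742, -0.237]), 'torque': array([-0.049,  0.018, -0.03 ]), 'grip_force': 0.0, 'width': 0.9971850550833848}
scene at [ 1.32  -0.01   0.997] fwd [-0.685  0.069 -0.726] 464.81312466406774
ring_left 0.97 [212. 270.] [ 0.541 -0.221]
ring_right 0.21 [362. 356.] [0.821 0.127]
hotplate 0.78 [181. 286.] [ 0.539 -0.314]
saucepan 0.96 [142. 265.] [ 0.508 -0.405]
pan_handle 0.64 [142. 224.] [ 0.418 -0.401]
bottle 0.93 [215. 272.] [ 0.549 -0.214]
bottle_cap 0.7 [201. 241.] [ 0.552 -0.226]
bottle_tray 0.58 [480. 262.] [0.534 0.507]
bottle_tray 0.34 [407. 275.] [0.56  0.294]
mat 0.93 [307. 306.] [0.634 0.016]
beaker1 0.87 [427. 203.] [0.284 0.421]
beaker1 0.64 [441. 223.] [0.374 0.442]
beaker1 0.6 [349. 245.] [0.435 0.153]
beaker1 0.51 [301. 264.] [0.493 0.01 ]

[... 1054 characters left out ...]
.] [0.441 0.289]
beaker1 0.56 [346. 323.] [0.439 0.152]
glass_beaker 0.7 [302. 310.] [0.553 0.154]
petri_dishes 0.76 [439. 254.] [ 0.3   -0.193]
conical_flask 0.88 [191. 335.] [0.751 0.329]
tip_box 0.6 [228. 279.] [0.783 0.132]
wrist at [0.674 0.083 0.372] fwd [ 0.001 -0.326 -0.945] 381.765321672467
ring_left 0.33 [447.  58.] [0.77 0.12]
pan_handle 0.32 [46. 22.] [0.517 0.131]
pan_handle 0.2 [183.  17.] [0.596 0.134]
bottle 0.63 [195. 424.] [ 0.547 -0.224]
mat 0.96 [278. 183.] [0.635 0.016]
beaker1 0.95 [124. 193.] [0.483 0.006]
beaker1 0.69 [48. 21.] [0.442 0.155]
glass_beaker 0.63 [186.  15.] [0.561 0.16 ]
petri_dishes 0.78 [  5. 364.] [ 0.312 -0.196]
tip_box 0.77 [449.  58.] [0.79  0.127]
```

View pics/scene0.png

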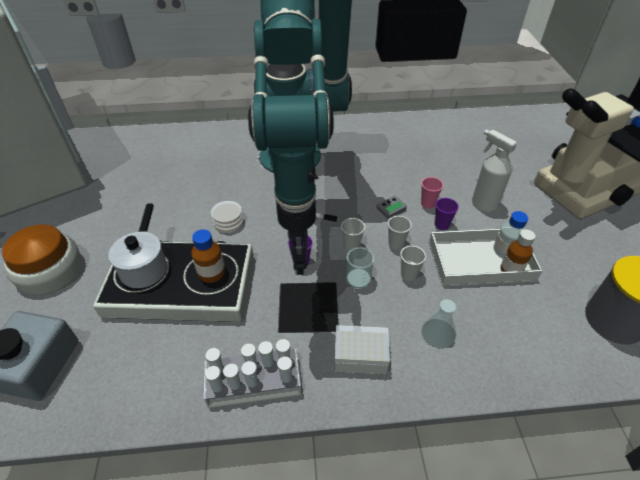

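View pics/side0.png

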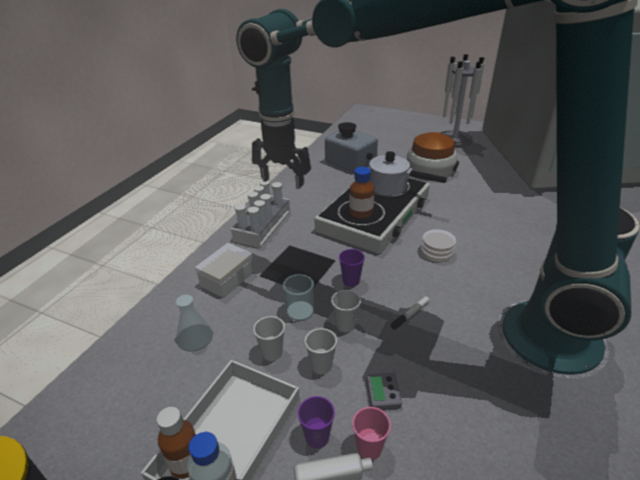

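The scene shows three white tapered beakers, at scene px (352,233), (399,232) and (412,262). There are also two purple look-alikes and one pink one. The bottle stands on the left ring at (208,258), the pan on the right ring at (140,262), and the tray's free half is at about (465,255). Next I'll refine these positions by silhouette fitting.

```bash
cat >> h.py <<'E'
from scipy.optimize import least_squares
PROF=dict(bottle=[(.035,0),(.035,.085),(.0225,.11),(.0225,.138)],beaker1=[(.022,0),(.032,.082)],glass_beaker=[(.034,0),(.034,.09)])
def bbox_pred(c,prof,p):
    t=np.linspace(0,2*np.pi,60); P=np.array([[p[0]+r*np.cos(a),p[1]+r*np.sin(a),p[2]+z] for r,z in prof for a in t])
    u=np.array([proj(c,q) for q in P]); return np.r_[u.min(0),u.max(0)]
def masks(n,k,pmin=.2):
    out=[]
    for d in regions_of(n,k):
        if d['p']>=pmin: l,t,w,h=d['bbox']; out.append((d['p'],np.array([l,t,l+w,t+h],float),d['mask']))
    return out
def fit(cs,k,p0,z,ms,gate=25):
    obs=[]
    for n,c in cs.items():
        b=bbox_pred(c,PROF[k],[*p0,z]); L=[(np.abs(m[1]-b).mean(),m[1],m[0]) for m in ms[n]]
        if L and min(L,key=lambda a:a[0])[0]<gate: obs.append((n,c,min(L,key=lambda a:a[0])[1]))
    f=lambda p:np.concatenate([bbox_pred(c,PROF[k],[*p,z])-b for n,c,b in obs])
    r=least_squares(f,p0,loss='soft_l1'); return r.x,[o[0] for o in obs],f(r.x).round(1)
E
cat > b.py <<'E'
from h import *
np.set_printoptions(precision=4,suppress=True)
cs={n:cam(n) for n in ['scene','side']}
mb={n:masks(n,'bottle') for n in cs}; print('bottle',fit(cs,'bottle',[.55,-.222],.06,mb))
mk={n:masks(n,'beaker1') for n in cs}
for p in [(.557,.303),(.441,.289),(.437,.152)]: print('beaker',fit(cs,'beaker1',p,0,mk))
mg={n:masks(n,'glass_beaker') for n in cs}; print('glass',fit(cs,'glass_beaker',[.553,.158],0,mg))
for n,c in cs.items():
    hsv=cv2.cvtColor(np.array(c['image']),cv2.COLOR_RGB2HSV)
    for k,z,hh in [('bottle_tray',.045,0),('mat',.004,0),('hotplate',.06,0)]:
        for p,b,m in masks(n,k)[:1]:
            v,u=np.nonzero(m); P=np.array([atz(c,(a,bb),z)[:2] for a,bb in zip(u,v)],np.float32)*1000
            print(n,k,round(p,2),b,len(u),cv2.minAreaRect(P))
            if k=='bottle_tray': cv2.imwrite(f'pics/m_{n}.png',m.astype(np.uint8)*255)
E
python3 b.py
```

```text
bottle (array([ 0.5455, -0.2249]), ['scene', 'side'], array([ 0.8, -2.2, -1.2,  1.8, -0.1, -1.1,  0.1,  1.2]))
beaker (array([0.5591, 0.3042]), ['scene', 'side'], array([ 3.9, -0.7,  0. , -0.6,  1.2, -0.6, -2.2, -1. ]))
beaker (array([0.4406, 0.2866]), ['scene', 'side'], array([-1.5, -1.3,  0.4, -1.8, -0.2, -2.6, -1.2,  0.9]))
beaker (array([0.438 , 0.1567]), ['scene', 'side'], array([ 1.4,  0.2,  0.3, -0.8, -0.7, -0.8,  1.4, -1.1]))
glass (array([0.5558, 0.1665]), ['scene', 'side'], array([ 0.9, -2.2,  0.1,  0.9,  0.4, -0.1, -0.2, -1.1]))
scene bottle_tray 0.86 [429.1 212.  538.6 286.8] 5841 ((513.532470703125, 519.341552734375), (311.3872985839844, 257.61627197265625), 88.55773162841797)
scene mat 0.92 [277.  284.5 337.  332.6] 2819 ((638.09130859375, 18.060745239257812), (150.11294555664062, 150.40365600585938), 86.09674072265625)
scene hotplate 0.64 [ 95.6 239.4 253.9 320.5] 7777 ((555.1868896484375, -307.2269287109375), (367.1130676269531, 253.032958984375), 82.5180892944336)
side bottle_tray 0.86 [137.6 361.6 301.9 480. ] 11965 ((541.20703125, 510.481689453125), (268.10418701171875, 225.5274658203125), 88.1354751586914)
side mat 0.78 [260.5 246.7 334.6 284.9] 1683 ((630.525146484375, 19.88701629638672), (152.21762084960938, 157.40049743652344), 87.1999740600586)
side hotplate 0.74 [315.7 183.  431.6 254.6] 4313 ((517.270751953125, -274.11102294921875), (419.7524108886719, 249.89378356933594), 83.12460327148438)
```

>>> {"fn": "apply_moves", "kwargs": {
  "fingers": [1,1,1,1,1,1,1,1,1,1],
  "travel": [
    [-0.3,-0.17,-0.2],
    [-0.5,-0.3,-0.2],
    [-0.6,-0.35,0],
    [-0.6,-0.35,0],
    [-0.6,-0.35,0],
    [-0.6,-0.35,0],
    [-0.6,-0.35,0],
    [-0.5,-0.25,0],
    [-0.2,-0.1,0],
    [0,0,0]
  ],
  "rotation": [
    [0,0,0],
    [0,0,0],
    [0,0,0],
    [0,0,0],
    [0,0,0],
    [0,0,0],
    [0,0,0],
    [0,0,0],
    [0,0,0],
    [0,0,0]
  ]
}}

```text
time: 3.95
tool_pos: [0.5457, -0.2266, 0.252]
tcp_rot: [2.224, 2.218, 0.0]
wrist_force: [-0.2, -0.5, -0.1]
width: 0.997
grip_force: 0.0
```

```bash
cat > c.py <<'E'
from h import *
np.set_printoptions(precision=4,suppress=True)
s=read_state(); print(s['time'],s['tool_pos'],s['tcp_rot'],s['wrist_force'])
cs={n:cam(n) for n in ['scene','side','wrist']}
for n in cs: save(cs[n],n+'1.png')
mb={n:masks(n,'bottle') for n in cs}; print('bottle',fit(cs,'bottle',[.5455,-.225],.06,mb,40))
for n,c in cs.items():
    hsv=cv2.cvtColor(np.array(c['image']),cv2.COLOR_RGB2HSV); b=cv2.inRange(hsv,(105,150,60),(125,255,255))
    k,l,st,ce=cv2.connectedComponentsWithStats(b)
    for i in range(1,k):
        if st[i,4]>60: print(n,st[i],ce[i],atz(c,ce[i],.184 if n!='wrist' else .196))
E
python3 c.py
```

```text
3.95 [ 0.5457 -0.2266  0.252 ] [2.224  2.2177 0.0003] [-0.2316 -0.5412 -0.1148]
bottle (array([ 0.548 , -0.2238]), ['scene', 'side', 'wrist'], array([-2.1, -2.1, -1.7, -3. , -3.4,  0.8, -2.4,  1.4, -0.2,  0. ,  0.3,
       -0.1]))
scene [510 211  18  17 226] [518.3982 219.1239] [0.553  0.5527 0.184 ]
scene [193 230  19  20 309] [201.945  239.3204] [ 0.5479 -0.2233  0.184 ]
side [356 167  15  15 136] [363.0809 173.1324] [ 0.545  -0.2278  0.184 ]
side [189 432  28  33 702] [202.9117 447.8447] [0.4701 0.6127 0.184 ]
wrist [ 283  218   79   86 5243] [322.0444 261.1394] [ 0.5481 -0.2207  0.196 ]
```

View pics/wrist1.png

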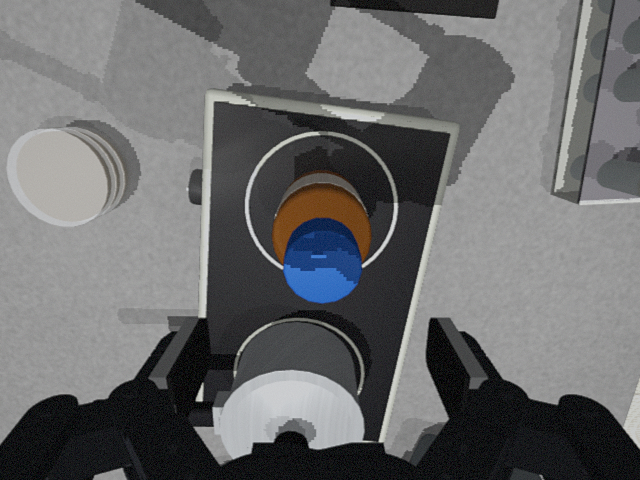

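The wrist view shows the cap at (322,261), centred between the fingers, and the left ring fully visible around (322,200). I'll descend and grip.

>>> {"fn": "apply_moves", "kwargs": {
  "fingers": [1,1,1,1,1,1,0,0,0,0,0,0],
  "newtons": 50,
  "travel": [
    [0.05,0.04,0.3],
    [0,0,0.4],
    [0,0,0.4],
    [0,0,0.4],
    [0,0,0.28],
    [0,0,0],
    [0,0,0],
    [0,0,0],
    [0,0,0],
    [0,0,0],
    [0,0,0],
    [0,0,0]
  ],
  "rotation": [
    [0,0,0],
    [0,0,0],
    [0,0,0],
    [0,0,0],
    [0,0,0],
    [0,0,0],
    [0,0,0],
    [0,0,0],
    [0,0,0],
    [0,0,0],
    [0,0,0],
    [0,0,0]
  ]
}}

```text
time: 5.45
tool_pos: [0.5494, -0.2231, 0.164]
tcp_rot: [2.22, 2.219, 0.001]
wrist_force: [-1.1, 0.6, 6.4]
width: 0.515
grip_force: 51.8
```

```bash
cat > ring.py <<'E'
# fit rings & hotplate yaw from wrist1
from h import *
np.set_printoptions(precision=4,suppress=True)
def ringfit(c,p0,r=.0685):
    """bright thin ring: maximise sampled mean brightness over centre"""
    g=cv2.GaussianBlur(cv2.cvtColor(np.array(c['image']),cv2.COLOR_RGB2GRAY),(0,0),1.0).astype(np.float32)
    t=np.linspace(0,2*np.pi,180)
    best=None
    for rr in np.arange(.064,.0705,.001):
      for dx in np.arange(-.02,.0201,.001):
        for dy in np.arange(-.02,.0201,.001):
            P=np.c_[p0[0]+dx+rr*np.cos(t),p0[1]+dy+rr*np.sin(t),0*t+.06]
            E=np.array(c['extrinsics']); q=P@E[:3,:3].T+E[:3,3]
            u=(c['fx']*q[:,0]/q[:,2]+c['cx']).astype(np.float32);v=(c['fy']*q[:,1]/q[:,2]+c['cy']).astype(np.float32)
            s=cv2.remap(g,u[None],v[None],cv2.INTER_LINEAR,borderValue=0)[0]
            sc=np.minimum(s,170).mean()
            if best is None or sc>best[0]: best=(sc,p0[0]+dx,p0[1]+dy,rr)
    return np.array(best)
E
cat > d.py <<'E'
from ring import *
c=cam('scene'); save(c,'scene2.png'); print(read_state()['tool_pos'])
c2=cam('side'); save(c2,'side2.png')
for cc in (c,c2): print(ringfit(cc,[.548,-.224]))
E
python3 d.py
```

```text
[ 0.5494 -0.223   0.1639]
[86.0776  0.548  -0.224   0.067 ]
[66.426  0.546 -0.223  0.066]
```

>>> {"fn": "apply_moves", "kwargs": {
  "fingers": [0,0,0,0,0,0,0,0,0,0,0,0],
  "travel": [
    [0,0,-0.2],
    [0,0,-0.4],
    [0,0,-0.5],
    [0,0,-0.5],
    [0,0,-0.4],
    [0.3,0,0],
    [0.5,0,0],
    [0.7,0,0],
    [0.8,0,0],
    [0.8,0,0],
    [0.8,0,0],
    [0.8,0,0]
  ],
  "rotation": [
    [0,0,0],
    [0,0,0],
    [0,0,0],
    [0,0,0],
    [0,0,0],
    [0,0,0],
    [0,0,0],
    [0,0,0],
    [0,0,0],
    [0,0,0],
    [0,0,0],
    [0,0,0]
  ]
}}

```text
time: 6.75
tool_pos: [0.5465, 0.0151, 0.26]
tcp_rot: [-2.219, -2.219, 0.003]
wrist_force: [0.8, 0.1, -4.1]
width: 0.515
grip_force: 51.7
```

>>> {"fn": "apply_moves", "kwargs": {
  "fingers": [0,0,0,0,0,0,0,0,0,0,0,0],
  "travel": [
    [0.8,-0.05,0],
    [0.8,-0.05,0],
    [0.8,-0.05,0],
    [0.8,-0.05,0],
    [0.8,-0.05,0],
    [0.8,-0.05,0],
    [0.8,-0.05,0],
    [0.8,-0.05,0],
    [0.7,0,0],
    [0.5,0,0],
    [0.3,0,0],
    [0,0,0]
  ],
  "rotation": [
    [0,0,0],
    [0,0,0],
    [0,0,0],
    [0,0,0],
    [0,0,0],
    [0,0,0],
    [0,0,0],
    [0,0,0],
    [0,0,0],
    [0,0,0],
    [0,0,0],
    [0,0,0]
  ]
}}

```text
time: 7.95
tool_pos: [0.5268, 0.4091, 0.2602]
tcp_rot: [-2.218, -2.223, 0.005]
wrist_force: [-0.0, -0.8, -2.8]
width: 0.511
grip_force: 51.6
```

```bash
cat > e.py <<'E'
from ring import *
s=read_state(); print(s['time'],s['tool_pos'],s['tcp_rot'],s['width'],s['grip_force'])
cs={n:cam(n) for n in ['scene','side','wrist']}
for n in cs: save(cs[n],n+'3.png')
for n in cs:
    for k,z in [('bottle_tray',0)]:
        for d in tip_of(n,k)[:2]: print(n,d['p'],atz(cs[n],d['location'],z))
    print(n,ringfit(cs[n],[.548,-.224]))
    for d in tip_of(n,'saucepan')[:1]: print('pan',n,d['p'],atz(cs[n],d['location'],.06))
    for d in tip_of(n,'pan_handle')[:1]: print('hnd',n,d['p'],atz(cs[n],d['location'],.122))
    for d in tip_of(n,'ring_left')[:1]: print('rl',n,d['p'],atz(cs[n],d['location'],.06))
    for d in tip_of(n,'ring_right')[:1]: print('rr',n,d['p'],atz(cs[n],d['location'],.06))
a=cv2.imread('pics/scene3.png'); b=cv2.imread('pics/wrist3.png')
cv2.imwrite('pics/j3.png',np.hstack([cv2.resize(a[190:340],None,fx=1,fy=1),])); cv2.imwrite('pics/j3.png',cv2.resize(np.vstack([a[180:345],b]),None,fx=.9,fy=.9))
E
python3 e.py
```

```text
7.95 [0.5268 0.4091 0.2602] [-2.2179 -2.2233  0.0046] 0.5111233391837354 51.62091851234436
scene 0.59 [0.5319 0.5168 0.    ]
scene 0.57 [0.4499 0.1462 0.    ]
scene [104.6566   0.548   -0.224    0.067 ]
pan scene 0.7 [ 0.5185 -0.4028  0.06  ]
hnd scene 0.97 [ 0.418  -0.3961  0.122 ]
rl scene 0.86 [ 0.5408 -0.225   0.06  ]
side 0.92 [0.524  0.5118 0.    ]
side 0.23 [0.7825 0.1328 0.    ]
side [81.871  0.546 -0.224  0.067]
pan side 0.69 [ 0.5178 -0.3864  0.06  ]
hnd side 0.79 [ 0.4299 -0.397   0.122 ]
rl side 0.94 [ 0.5492 -0.2268  0.06  ]
rr side 0.81 [ 0.5327 -0.4029  0.06  ]
wrist 0.96 [0.53   0.5111 0.    ]
wrist [ 0.     0.528 -0.244  0.064]
rr wrist 0.54 [0.5278 0.2503 0.06  ]
```

View pics/j3.png

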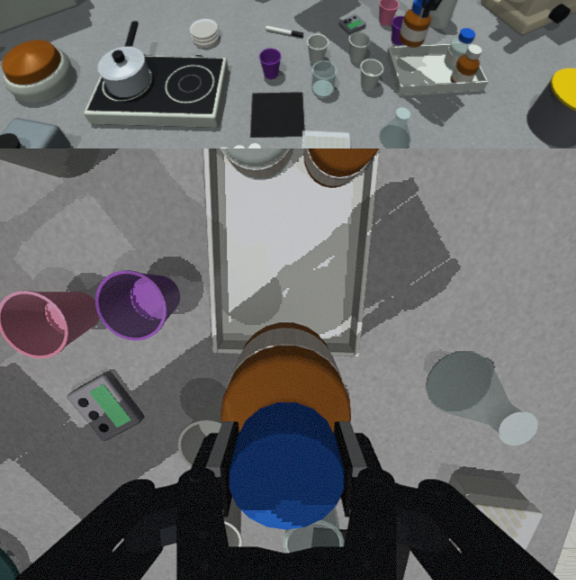

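The tray's near rim corners are at wrist px of about (239,226) and (398,228), and the free half is empty. The bottle is held upright.

Run:
```python
from h import *
c=cam('wrist')
for p in [(239,226),(398,228),(229,0),(417,0)]: print(p,atz(c,p,.045).round(4))
```

```text
(239, 226) [0.4505 0.3834 0.045 ]
(398, 228) [0.6063 0.3814 0.045 ]
(229, 0) [0.4552 0.5755 0.045 ]
(417, 0) [0.6084 0.5756 0.045 ]
```

>>> {"fn": "apply_moves", "kwargs": {
  "fingers": [0,0,0,0,0,0,0,0,0,0,0,0],
  "travel": [
    [0.3,0.02,0],
    [0.3,0.02,0],
    [0.16,0,0],
    [0,0,0.3],
    [0,0,0.5],
    [0,0,0.5],
    [0,0,0.5],
    [0,0,0.4],
    [0,0,0.3],
    [0,0,0.2],
    [0,0,0.15],
    [0,0,0.1]
  ],
  "rotation": [
    [0,0,0],
    [0,0,0],
    [0,0,0],
    [0,0,0],
    [0,0,0],
    [0,0,0],
    [0,0,0],
    [0,0,0],
    [0,0,0],
    [0,0,0],
    [0,0,0],
    [0,0,0]
  ]
}}

```text
time: 10.1
tool_pos: [0.5307, 0.4457, 0.1146]
tcp_rot: [2.221, 2.221, 0.001]
wrist_force: [-0.1, -0.6, -3.6]
width: 0.514
grip_force: 51.7
```

>>> {"fn": "apply_moves", "kwargs": {
  "fingers": [0,0],
  "travel": [
    [0,0,0.04],
    [0,0,0]
  ],
  "rotation": [
    [0,0,0],
    [0,0,0]
  ]
}}

```text
time: 10.3
tool_pos: [0.5308, 0.4457, 0.1133]
tcp_rot: [2.221, 2.221, 0.001]
wrist_force: [-0.3, 0.0, -3.4]
width: 0.514
grip_force: 51.7
```

Still carrying; down in small steps until contact.

>>> {"fn": "apply_moves", "kwargs": {
  "fingers": [0,0,0],
  "travel": [
    [0,0,0.04],
    [0,0,0.04],
    [0,0,0]
  ],
  "rotation": [
    [0,0,0],
    [0,0,0],
    [0,0,0]
  ]
}}

```text
time: 10.6
tool_pos: [0.5306, 0.4457, 0.1091]
tcp_rot: [2.221, 2.221, 0.001]
wrist_force: [-0.7, -0.3, -3.0]
width: 0.511
grip_force: 51.8
```

>>> {"fn": "apply_moves", "kwargs": {
  "fingers": [0,0,0],
  "travel": [
    [0,0,0.03],
    [0,0,0.02],
    [0,0,0]
  ],
  "rotation": [
    [0,0,0],
    [0,0,0],
    [0,0,0]
  ]
}}

```text
time: 10.9
tool_pos: [0.5308, 0.4461, 0.109]
tcp_rot: [-2.221, -2.221, -0.002]
wrist_force: [-3.8, -2.0, 7.5]
width: 0.513
grip_force: 52.7
```

>>> {"fn": "apply_moves", "kwargs": {
  "fingers": [1,1,1,1,1,1,1,1,1,1,1,1],
  "travel": [
    [0,0,0],
    [0,0,0],
    [0,0,0],
    [0,0,0],
    [0,0,-0.2],
    [0,0,-0.5],
    [0,0,-0.7],
    [0,0,-0.8],
    [0,0,-0.8],
    [-0.4,0,-0.2],
    [-0.7,0,0],
    [-0.9,-0.1,0]
  ],
  "rotation": [
    [0,0,0],
    [0,0,0],
    [0,0,0],
    [0,0,0],
    [0,0,0],
    [0,0,0],
    [0,0,0],
    [0,0,0],
    [0,0,0],
    [0,0,0],
    [0,0,0],
    [0,0,0]
  ]
}}

```text
time: 12.1
tool_pos: [0.5258, 0.3452, 0.2671]
tcp_rot: [2.219, 2.223, 0.003]
wrist_force: [0.1, -0.7, -1.0]
width: 1.003
grip_force: 0.0
```

>>> {"fn": "apply_moves", "kwargs": {
  "fingers": [1,1,1,1,1,1,1,1,1,1,1,1],
  "travel": [
    [-1,-0.1,0],
    [-1,-0.1,0],
    [-1,-0.1,0],
    [-1,-0.1,0],
    [-1,-0.1,0],
    [-1,-0.1,0],
    [-1,-0.1,0],
    [-1,-0.1,0],
    [-1,-0.1,0],
    [-0.8,-0.1,0],
    [-0.5,-0.1,0],
    [-0.2,0,0]
  ],
  "rotation": [
    [0,0,0.5],
    [0,0,0],
    [0,0,0],
    [0,0,0],
    [0,0,0],
    [0,0,0],
    [0,0,0],
    [0,0,0],
    [0,0,0],
    [0,0,0],
    [0,0,0],
    [0,0,0]
  ]
}}

```text
time: 13.3
tool_pos: [0.4445, -0.1763, 0.2661]
tcp_rot: [-2.283, -2.158, 0.001]
wrist_force: [0.0, 0.5, 0.2]
width: 0.999
grip_force: 0.0
```

```bash
cat > f.py <<'E'
from ring import *
s=read_state(); print(s['time'],s['tool_pos'],s['q'],R.from_rotvec(s['tcp_rot']).as_matrix())
cs={n:cam(n) for n in ['scene','side','wrist']}
for n in cs: save(cs[n],n+'4.png')
PROF['saucepan']=[(.06,0),(.06,.079),(.015,.116)]
mb={n:masks(n,'bottle') for n in cs}; print('bottle',fit(cs,'bottle',[.531,.446],.005,mb))
for n in cs:
    for k,z in [('saucepan',.06),('pan_handle',.122),('ring_right',.06),('ring_left',.06)]:
        for d in tip_of(n,k)[:2]: print(n,k,round(d['p'],2),np.array(d['location']).round(),atz(cs[n],d['location'],z))
    for p,b,m in masks(n,'saucepan')[:2]: print('mask',n,p,b,bbox_pred(cs[n],PROF['saucepan'],[.52,-.4,.06]))
E
python3 f.py
```

```text
13.3 [ 0.4445 -0.1763  0.2661] [-0.4292 -0.1361  1.964  -0.0008  1.3143 -0.3731] [[ 0.0559  0.9984 -0.0008]
 [ 0.9984 -0.0559 -0.0005]
 [-0.0005 -0.0007 -1.    ]]
bottle (array([0.5284, 0.4472]), ['scene', 'side'], array([-0.2, -0.6, -2.4,  0.7,  0. , -0.1, -0.7,  1.2]))
scene saucepan 0.73 [146. 266.] [ 0.5124 -0.3934  0.06  ]
scene saucepan 0.18 [181. 284.] [ 0.5783 -0.2959  0.06  ]
scene pan_handle 0.89 [145. 222.] [ 0.4121 -0.395   0.122 ]
scene ring_right 0.61 [310. 308.] [0.6831 0.0214 0.06  ]
scene ring_left 0.73 [211. 272.] [ 0.5463 -0.2231  0.06  ]
mask scene 0.82 [108.6 201.1 168.  289.9] [107.9121 230.7649 166.3667 287.3911]
side saucepan 0.88 [386. 184.] [ 0.5297 -0.4041  0.06  ]
side saucepan 0.39 [192. 337.] [0.7019 0.3725 0.06  ]
side pan_handle 0.63 [418. 169.] [ 0.437  -0.4253  0.122 ]
side ring_right 0.57 [386. 187.] [ 0.5218 -0.3874  0.06  ]
side ring_left 0.61 [360. 213.] [ 0.5448 -0.2135  0.06  ]
side ring_left 0.25 [244. 411.] [0.5063 0.4768 0.06  ]
mask side 0.66 [367.9 147.  446.3 198.1] [369.2828 149.6547 409.3826 194.8105]
mask side 0.36 [197.4 243.5 254.4 300.2] [369.2828 149.6547 409.3826 194.8105]
wrist saucepan 0.8 [400. 395.] [ 0.5245 -0.3977  0.06  ]
wrist pan_handle 0.89 [309. 439.] [ 0.4247 -0.3903  0.122 ]
wrist ring_left 0.67 [428. 250.] [ 0.5493 -0.2257  0.06  ]
mask wrist 0.91 [226.9 350.  446.8 463. ] [342.384  351.5493 478.1186 509.2261]
```

View pics/wrist4.png

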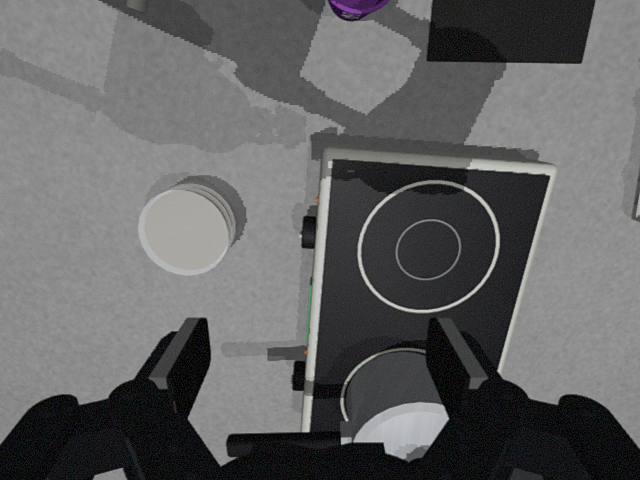

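>>> {"fn": "apply_moves", "kwargs": {
  "fingers": [1,1,1,1,1,1,1,1,1,1,1,1],
  "travel": [
    [-0.4,-0.02,0],
    [-0.7,-0.02,0],
    [-0.8,-0.03,0],
    [-0.8,-0.03,0],
    [-0.8,-0.03,0],
    [-0.6,-0.03,0],
    [-0.3,0,0],
    [0,0,0],
    [0,0,0],
    [0,0,0],
    [0,0,0],
    [0,0,0]
  ],
  "rotation": [
    [0,0,0],
    [0,0,0],
    [0,0,0],
    [0,0,0],
    [0,0,0],
    [0,0,0],
    [0,0,0.5],
    [0,0,1],
    [0,0,1],
    [0,0,1],
    [0,0,1],
    [0,0,1]
  ]
}}

```text
time: 15.55
tool_pos: [0.4264, -0.3934, 0.2661]
tcp_rot: [-2.802, -1.42, 0.0]
wrist_force: [0.4, 0.6, 1.0]
width: 0.999
grip_force: 0.0
```

>>> {"fn": "apply_moves", "kwargs": {
  "fingers": [1,1,1,1,1,1,1,1,1,1,1],
  "travel": [
    [0,0,0],
    [0,0,0],
    [0,0,0],
    [0,0,0],
    [0,0,0],
    [0,0,0],
    [0,0,0],
    [0,0,0],
    [0,0,0],
    [0,0,0],
    [0,0,0]
  ],
  "rotation": [
    [0,0,1],
    [0,0,1],
    [0,0,1],
    [0,0,1],
    [0,0,1],
    [0,0,1],
    [0,0,1],
    [0,0,1],
    [0,0,1],
    [0,0,0],
    [0,0,0]
  ]
}}

```text
time: 16.65
tool_pos: [0.4265, -0.3933, 0.2662]
tcp_rot: [-3.141, -0.004, 0.0]
wrist_force: [-0.4, 0.6, 0.5]
width: 1.003
grip_force: 0.0
```

```bash
sed -i "s/4.png/5.png/; s/^mb=.*$//" f.py
cat >> f.py <<'E'
c=cs['wrist']; a=np.array(c['image'])
for x,y in [(.548,-.224),(.519,-.400)]: print(proj(c,[x,y,.06]))
E
python3 f.py
```

```text
16.65 [ 0.4265 -0.3933  0.2662] [-0.7879  0.0653  1.769   0.      1.3074  0.7805] [[ 1.      0.0024 -0.0001]
 [ 0.0024 -1.      0.0001]
 [-0.0001 -0.0001 -1.    ]]
scene saucepan 0.63 [143. 268.] [ 0.5166 -0.3991  0.06  ]
scene pan_handle 0.91 [145. 221.] [ 0.4094 -0.3955  0.122 ]
scene ring_left 0.96 [212. 274.] [ 0.554  -0.2215  0.06  ]
mask scene 0.73 [108.2 203.7 167.  290.2] [107.9121 230.7649 166.3667 287.3911]
mask scene 0.51 [279.8 282.1 336.8 332.2] [107.9121 230.7649 166.3667 287.3911]
side saucepan 0.69 [386. 183.] [ 0.5298 -0.4104  0.06  ]
side pan_handle 0.8 [419. 175.] [ 0.4237 -0.3914  0.122 ]
side ring_right 0.67 [387. 184.] [ 0.5258 -0.4037  0.06  ]
side ring_left 0.68 [360. 211.] [ 0.5495 -0.2243  0.06  ]
mask side 0.88 [368.7 150.2 447.6 195.6] [369.2828 149.6547 409.3826 194.8105]
wrist saucepan 0.59 [326.  94.] [ 0.5226 -0.4011  0.06  ]
wrist pan_handle 0.87 [323. 224.] [ 0.426  -0.3979  0.122 ]
wrist ring_right 0.3 [237.  82.] [ 0.5315 -0.3262  0.06  ]
wrist ring_left 0.68 [116.  58.] [ 0.5497 -0.2268  0.06  ]
mask wrist 0.65 [234.7   0.7 421.  317.1] [235.2735 -13.1147 418.906  184.2344]
[112.5122  60.5211]
[324.9736  98.4044]
```

View pics/wrist5.png

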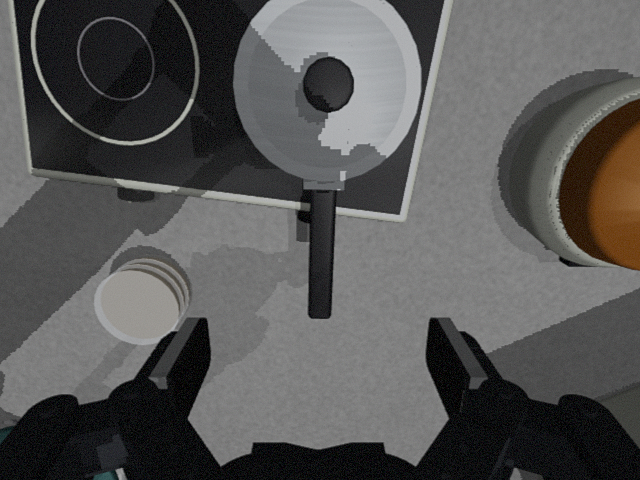

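The wrist view shows the handle running from (323,190) to (319,317), with the pan lid centred at about (327,86) and the ring at (113,60). The path for the slide is clear.

Run:
```python
from h import *
np.set_printoptions(precision=4,suppress=True)
c=cam('wrist')
for p,z in [((323,192),.129),((321,250),.129),((319.5,316),.129),((327,87),.139),((327,84),.176),((33,173),.06),((403,219),.06)]: print(p,atz(c,p,z))
print(bbox_pred(c,[(.06,.079)],[.519,-.4,.06]),bbox_pred(c,[(.06,.079)],[.522,-.402,.06]))
g=cv2.cvtColor(np.array(c['image']),cv2.COLOR_RGB2GRAY)
```

```text
(323, 192) [ 0.4525 -0.3979  0.129 ]
(321, 250) [ 0.4068 -0.3966  0.129 ]
(319.5, 316) [ 0.3487 -0.3956  0.129 ]
(327, 87) [ 0.5239 -0.4001  0.139 ]
(327, 84) [ 0.5235 -0.3993  0.176 ]
(33, 173) [ 0.4556 -0.1358  0.06  ]
(403, 219) [ 0.4126 -0.4744  0.06  ]
[235.2018 -11.1223 418.555  185.652 ] [237.9549 -16.9018 422.0329 181.4279]
```

>>> {"fn": "apply_moves", "kwargs": {
  "fingers": [1,1,1,1,1,1,1,1,1,1],
  "newtons": 40,
  "travel": [
    [-0.09,0.085,0.2],
    [0,0,0.5],
    [0,0,0.6],
    [0,0,0.6],
    [0,0,0.5],
    [0,0,0.4],
    [0,0,0.3],
    [0,0,0.14],
    [0,0,0],
    [0,0,0]
  ],
  "rotation": [
    [0,0,0.23],
    [0,0,0],
    [0,0,0],
    [0,0,0],
    [0,0,0],
    [0,0,0],
    [0,0,0],
    [0,0,0],
    [0,0,0],
    [0,0,0]
  ]
}}

```text
time: 18.6
tool_pos: [0.4225, -0.3981, 0.1051]
tcp_rot: [3.14, -0.038, 0.002]
wrist_force: [0.7, -0.8, -0.3]
width: 1.003
grip_force: 0.0
```

>>> {"fn": "apply_moves", "kwargs": {
  "fingers": [0.6,0.4,0.3,0.2,0,0,0,0,0,0],
  "travel": [
    [0,0,0],
    [0,0,0],
    [0,0,0],
    [0,0,0],
    [0,0,0],
    [0,0,0],
    [0,0,0],
    [0,0,0],
    [0,0,0],
    [0,0,0]
  ],
  "rotation": [
    [0,0,0],
    [0,0,0],
    [0,0,0],
    [0,0,0],
    [0,0,0],
    [0,0,0],
    [0,0,0],
    [0,0,0],
    [0,0,0],
    [0,0,0]
  ]
}}

```text
time: 19.6
tool_pos: [0.4221, -0.3975, 0.1047]
tcp_rot: [-3.141, 0.038, -0.0]
wrist_force: [-0.8, 2.7, 5.3]
width: 0.225
grip_force: 42.2
```

```bash
cat > k.py <<'E'
from ring import *
np.set_printoptions(precision=4,suppress=True)
s=read_state(); print(s['time'],s['tool_pos'],s['wrist_force'],s['torque'],s['width'],s['grip_force'])
def pan(cs,p0):
    # knob (black disc r15 z.152-.176) + lid silhouette by edge-gradient search in each camera
    out={}
    for n,c in cs.items():
        for p,b,m in masks(n,'saucepan',.4)[:1]:
            out[n]=b
    PB=[(.06,0),(.06,.079),(.015,.092),(.015,.116)]
    sel={'scene':[0,2,3],'side':[0,1,3]}
    f=lambda p:np.concatenate([(bbox_pred(cs[n],PB,[*p,.06])-out[n])[sel[n]] for n in out])
    r=least_squares(f,p0,loss='soft_l1'); return r.x,f(r.x)
if __name__=='__main__':
    cs={n:cam(n) for n in ['scene','side']}
    for n in cs: save(cs[n],n+'k.png')
    print(pan(cs,[.52,-.4]))
E
python3 k.py
```

```text
19.6 [ 0.4221 -0.3975  0.1047] [-0.8428  2.7224  5.3415] [0.3454 0.1461 0.133 ] 0.22458626849361585 42.21714735031128
(array([ 0.5186, -0.3966]), array([ 0.3764, -0.5279, -0.8625, -0.8718,  0.8854, -2.5696]))
```

>>> {"fn": "apply_moves", "kwargs": {
  "fingers": [0,0,0,0,0,0,0,0,0,0,0,0],
  "travel": [
    [0.02,-0.1,0],
    [0.03,-0.2,0],
    [0.04,-0.3,0],
    [0.04,-0.35,0],
    [0.05,-0.4,0],
    [0.05,-0.4,0],
    [0.05,-0.4,0],
    [0.05,-0.4,0],
    [0.04,-0.35,0],
    [0.04,-0.3,0],
    [0.03,-0.2,0],
    [0,0,0]
  ],
  "rotation": [
    [0,0,0],
    [0,0,0],
    [0,0,0],
    [0,0,0],
    [0,0,0],
    [0,0,0],
    [0,0,0],
    [0,0,0],
    [0,0,0],
    [0,0,0],
    [0,0,0],
    [0,0,0]
  ]
}}

```text
time: 21.0
tool_pos: [0.4485, -0.226, 0.1046]
tcp_rot: [-3.14, 0.035, -0.001]
wrist_force: [1.3, 3.2, 5.6]
width: 0.224
grip_force: 42.4
```

```bash
python3 k.py
python3 - <<'E'
from ring import *
cs={n:cam(n) for n in ['scene','side','wrist']}
for n in cs: print(n, ringfit(cs[n],[.547,-.224]))
import cv2
for n,(y0,y1,x0,x1) in {'scene':(180,330,80,280),'side':(130,250,300,460)}.items():
    cv2.imwrite('pics/c_%s.png'%n,cv2.resize(cv2.cvtColor(np.array(cs[n]['image'])[y0:y1,x0:x1],cv2.COLOR_RGB2BGR),(800 if 0 else 560,int(560*(y1-y0)/(x1-x0))//2*2,)))
a=cv2.imread('pics/c_scene.png');b=cv2.imread('pics/c_side.png')
j=np.vstack([a,b]);cv2.imwrite('pics/j6.png',cv2.resize(j,None,fx=.7,fy=.7)); print(j.shape,a.shape)
E
```

```text
21.0 [ 0.4485 -0.226   0.1046] [1.2537 3.2411 5.5783] [ 0.4146 -0.1001  0.0691] 0.22442726459966475 42.39524602890015
(array([ 0.5538, -0.2229]), array([ 0.3853, -0.1915, -2.9979, -1.1867, -1.6195, -0.442 ]))
scene [99.3543  0.552  -0.225   0.064 ]
side [68.1698  0.555  -0.244   0.064 ]
wrist [106.4636   0.527   -0.232    0.064 ]
(840, 560, 3) (420, 560, 3)
```

View pics/j6.png

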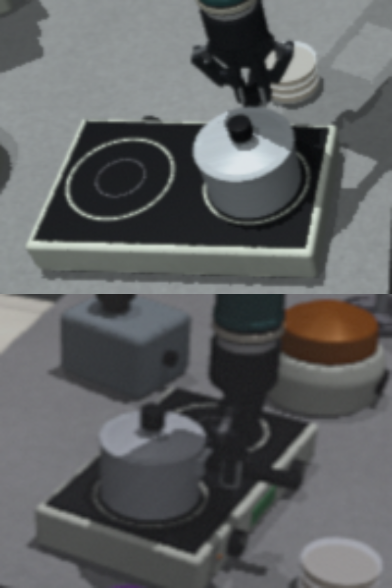

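```bash
cat > ch.py <<'E'
from ring import *
np.set_printoptions(precision=4,suppress=True)
def P2(c,P):
    E=np.array(c['extrinsics']); q=P@E[:3,:3].T+E[:3,3]; return np.c_[c['fx']*q[:,0]/q[:,2]+c['cx'],c['fy']*q[:,1]/q[:,2]+c['cy']]
def panfit(c,p0,rng=.009):
    im=cv2.resize(np.array(c['image']),None,fx=3,fy=3,interpolation=cv2.INTER_CUBIC)
    g=cv2.GaussianBlur(cv2.cvtColor(im,cv2.COLOR_RGB2GRAY),(0,0),2.5).astype(np.float32)
    o=ray(c,(0,0))[0]; best=None
    t=np.linspace(0,2*np.pi,120,endpoint=False); d0=np.c_[np.cos(t),np.sin(t)]
    for dx in np.arange(-rng,rng+1e-6,.001):
        for dy in np.arange(-rng,rng+1e-6,.001):
            p=np.array([p0[0]+dx,p0[1]+dy]); v=(o[:2]-p); v/=np.linalg.norm(v)
            fr=d0[d0@v>.25]
            ins=np.c_[p+fr*.06,np.full(len(fr),.0635)]; out=np.c_[p+fr*.0630,np.full(len(fr),.06)]
            # silhouette side tangents
            n=np.array([-v[1],v[0]]); z=np.linspace(.065,.13,20)
            for sgn in (1,-1):
                ins=np.r_[ins,np.c_[np.tile(p+sgn*n*.0585,(20,1)),z]]; out=np.r_[out,np.c_[np.tile(p+sgn*n*.0615,(20,1)),z]]
            f=lambda P:cv2.remap(g,*[(P2(c,P)[None,:,i]*3+1).astype(np.float32) for i in (0,1)],cv2.INTER_LINEAR)[0]
            s=np.clip(f(ins)-f(out),-60,60).mean()
            if best is None or s>best[0]: best=(s,*p)
    return np.array(best)
if __name__=='__main__':
    print(read_state()['tool_pos'])
    for n in ['scene','side']:
        c=cam(n); print(n,'pan',panfit(c,[.549,-.226]),'rr',ringfit(c,[.525,-.4026]))
E
python3 ch.py
```

```text
[ 0.4484 -0.2261  0.1045]
scene pan [21.0762  0.545  -0.227 ] rr [104.699    0.525   -0.4026   0.067 ]
side pan [11.3137  0.546  -0.23  ] rr [71.8425  0.521  -0.4026  0.064 ]
```

>>> {"fn": "apply_moves", "kwargs": {
  "fingers": [0,0,0,0],
  "travel": [
    [0.01,-0.04,0],
    [0.01,-0.04,0],
    [0,0,0],
    [0,0,0]
  ],
  "rotation": [
    [0,0,0],
    [0,0,0],
    [0,0,0],
    [0,0,0]
  ]
}}

```text
time: 21.85
tool_pos: [0.4492, -0.2244, 0.1047]
tcp_rot: [3.141, -0.038, -0.0]
wrist_force: [-2.0, -2.9, 5.7]
width: 0.227
grip_force: 42.4
```

```bash
python3 ch.py
```

```text
[ 0.4492 -0.2244  0.1047]
scene pan [20.4224  0.558  -0.23  ] rr [104.6837   0.525   -0.4026   0.067 ]
side pan [10.5252  0.546  -0.229 ] rr [71.7787  0.521  -0.4026  0.064 ]
```

>>> {"fn": "apply_moves", "kwargs": {
  "fingers": [0,0,0,1,1,1,1,1,1,1,1,1],
  "travel": [
    [0,-0.04,0],
    [0,0,0],
    [0,0,0],
    [0,0,0],
    [0,0,0],
    [0,0,0],
    [0,0,0],
    [0,0,-0.3],
    [0,0,-0.7],
    [0,0,-0.9],
    [0,0,-0.9],
    [0,0,-0.7]
  ],
  "rotation": [
    [0,0,0],
    [0,0,0],
    [0,0,0],
    [0,0,0],
    [0,0,0],
    [0,0,0],
    [0,0,0],
    [0,0,0],
    [0,0,0],
    [0,0,0],
    [0,0,0],
    [0,0,0]
  ]
}}

```text
time: 23.15
tool_pos: [0.4497, -0.2221, 0.282]
tcp_rot: [3.141, -0.037, 0.003]
wrist_force: [0.4, -0.3, 0.7]
width: 1.002
grip_force: 0.0
```

```bash
sed -i "s/\['scene','side'\]:$/['scene','side','wrist']:/; s/c=cam(n); print/c=cam(n); save(c,n+'7.png'); print/" ch.py; python3 ch.py
python3 - <<'E'
from ring import *
c=cam('wrist')
for p in [(.547,-.224,.06),(.547,-.224,.139),(.547,-.224,.176)]: print(proj(c,p))
print(bbox_pred(c,[(.06,.079)],[.547,-.224,.06]),bbox_pred(c,[(.015,.116)],[.547,-.224,.06]))
E
```

```text
[ 0.4497 -0.2221  0.282 ]
scene pan [17.5883  0.558  -0.229 ] rr [104.1872   0.525   -0.4026   0.067 ]
side pan [ 3.4447  0.554  -0.217 ] rr [80.662   0.528  -0.3996  0.07  ]
wrist pan [ 8.0885  0.558  -0.22  ] rr [162.7645   0.526   -0.4036   0.067 ]
[314.9294  96.3189]
[314.3413  91.7718]
[313.9348  88.6283]
[227.9138  -7.862  400.6241 177.9554] [289.1261  61.3793 338.7416 114.7614]
```

View pics/wrist7.png

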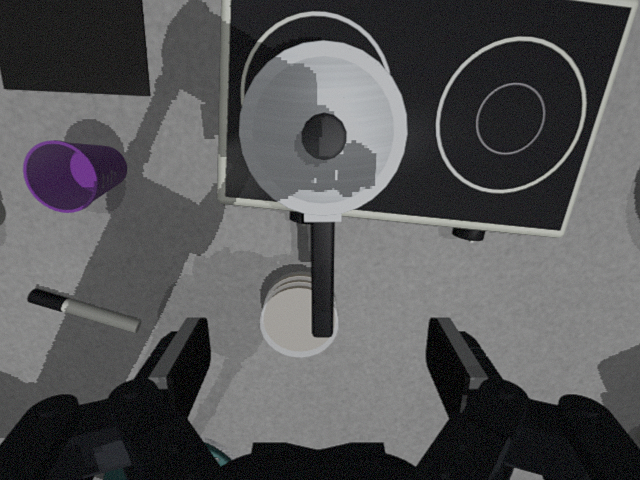

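The wrist view shows the pan was knocked towards the robot: its lid is centred at (323,127) and the ring at (315,92). I'll regrip and correct.

Run:
```python
from ring import *
np.set_printoptions(precision=4,suppress=True)
c=cam('wrist'); print(read_state()['tool_pos'])
f=lambda p:bbox_pred(c,[(.06,.079)],[*p,.06])-[239,41,407.5,213]
r=least_squares(f,[.53,-.23]); print('lid',r.x,f(r.x))
f=lambda p:bbox_pred(c,[(.015,.116)],[*p,.06])-[301.5,113,347,159.5]
r=least_squares(f,[.53,-.23]); print('knob',r.x,f(r.x))
for p in [(322,222),(322,280),(322,334)]: print(atz(c,p,.129))
print('ring',ringfit(c,[.547,-.224]))
```

```text
[ 0.4488 -0.2218  0.2785]
lid [ 0.5172 -0.2286] [-0.132  -1.5183  0.1315  2.0428]
knob [ 0.5172 -0.2288] [-1.3926 -1.6498  1.3943  1.8485]
[ 0.4488 -0.2265  0.129 ]
[ 0.3983 -0.2255  0.129 ]
[ 0.3461 -0.2245  0.129 ]
ring [139.6283   0.549   -0.226    0.066 ]
```

>>> {"fn": "apply_moves", "kwargs": {
  "fingers": [1,1,1,1,1,1,1,1,1,1,1],
  "travel": [
    [-0.32,0.05,0.2],
    [-0.32,0.05,0.5],
    [0,0,0.6],
    [0,0,0.6],
    [0,0,0.5],
    [0,0,0.4],
    [0,0,0.4],
    [0,0,0.2],
    [0,0,0.07],
    [0,0,0],
    [0,0,0]
  ],
  "rotation": [
    [0,0,0],
    [0,0,0],
    [0,0,0],
    [0,0,0],
    [0,0,0],
    [0,0,0],
    [0,0,0],
    [0,0,0],
    [0,0,0],
    [0,0,0],
    [0,0,0]
  ]
}}

```text
time: 24.5
tool_pos: [0.4177, -0.2267, 0.1064]
tcp_rot: [3.141, -0.038, 0.001]
wrist_force: [-0.5, -0.3, -0.0]
width: 1.001
grip_force: 0.0
```

>>> {"fn": "apply_moves", "kwargs": {
  "fingers": [0.6,0.4,0.3,0.2,0,0,0,0,0,0],
  "travel": [
    [0,0,0],
    [0,0,0],
    [0,0,0],
    [0,0,0],
    [0,0,0],
    [0,0,0],
    [0,0,0],
    [0,0,0],
    [0,0,0],
    [0,0,0]
  ],
  "rotation": [
    [0,0,0],
    [0,0,0],
    [0,0,0],
    [0,0,0],
    [0,0,0],
    [0,0,0],
    [0,0,0],
    [0,0,0],
    [0,0,0],
    [0,0,0]
  ]
}}

```text
time: 25.5
tool_pos: [0.4173, -0.2266, 0.1062]
tcp_rot: [3.141, -0.038, 0.0]
wrist_force: [-2.2, -0.5, 5.2]
width: 0.227
grip_force: 42.4
```

>>> {"fn": "apply_moves", "kwargs": {
  "fingers": [0,0,0,0,0,0,0,0],
  "travel": [
    [0.05,-0.01,0],
    [0.1,-0.02,0],
    [0.15,-0.02,0],
    [0.15,-0.02,0],
    [0.12,-0.02,0],
    [0.07,-0.01,0],
    [0,0,0],
    [0,0,0]
  ],
  "rotation": [
    [0,0,0],
    [0,0,0],
    [0,0,0],
    [0,0,0],
    [0,0,0],
    [0,0,0],
    [0,0,0],
    [0,0,0]
  ]
}}

```text
time: 26.3
tool_pos: [0.4487, -0.2223, 0.1062]
tcp_rot: [3.141, -0.037, -0.002]
wrist_force: [-4.7, -0.0, 7.7]
width: 0.22
grip_force: 42.8
```

Release, lift, and check from above.

>>> {"fn": "apply_moves", "kwargs": {
  "fingers": [1,1,1,1,1,1,1,1,1,1],
  "travel": [
    [0,0,0],
    [0,0,0],
    [0,0,0],
    [0,0,0],
    [0,0,-0.3],
    [0,0,-0.7],
    [0,0,-0.9],
    [0,0,-0.9],
    [0,0,-0.7],
    [0,0,0]
  ],
  "rotation": [
    [0,0,0],
    [0,0,0],
    [0,0,0],
    [0,0,0],
    [0,0,0],
    [0,0,0],
    [0,0,0],
    [0,0,0],
    [0,0,0],
    [0,0,0]
  ]
}}

```text
time: 27.3
tool_pos: [0.4525, -0.2238, 0.2877]
tcp_rot: [3.136, -0.038, 0.017]
wrist_force: [0.4, -0.2, 0.3]
width: 1.001
grip_force: 0.0
```

Run:
```python
from ring import *
np.set_printoptions(precision=4,suppress=True)
s=read_state(); print(s['tool_pos'],s['q'])
c=cam('wrist'); save(c,'wrist8.png')
m=regions_of('wrist','saucepan')[0]; print(m['p'],m['bbox'])
v,u=np.nonzero(m['mask']); print('cols at lid',u.min(),u.max(),v.min())
print(bbox_pred(c,[(.06,.079)],[.549,-.225,.06]),bbox_pred(c,[(.015,.116)],[.549,-.225,.06]))
print('ring',ringfit(c,[.549,-.225]),'rr',ringfit(c,[.525,-.4026]))
g=cv2.cvtColor(np.array(c['image']),cv2.COLOR_RGB2GRAY)
b=bbox_pred(c,[(.015,.116)],[.549,-.225,.06]).astype(int)
# knob mask: dark blob near
kn=(g<70).astype(np.uint8); k,l,st,ce=cv2.connectedComponentsWithStats(kn)
for i in range(1,k):
    if 800<st[i,4]<6000: print(st[i],ce[i])
```

```text
[ 0.4525 -0.2238  0.2877] [-0.5088 -0.1017  1.8941  0.0001  1.3372  1.0859]
0.96 [230.1, 0.0, 169.8, 303.4]
cols at lid 229 401 0
[229.107   -4.98   398.5102 177.1157] [289.3518  62.5418 337.898  114.7359]
ring [146.741   0.562  -0.216   0.064] rr [166.3674   0.526   -0.4036   0.067 ]
[229   0  43  68 948] [241.9736  18.1002]
[ 292   60   46   51 1789] [314.469   84.4131]
[ 477   85   64   67 3321] [508.8672 118.4282]
[  27  142  101   68 4493] [ 73.949  174.0474]
```

View pics/wrist8.png

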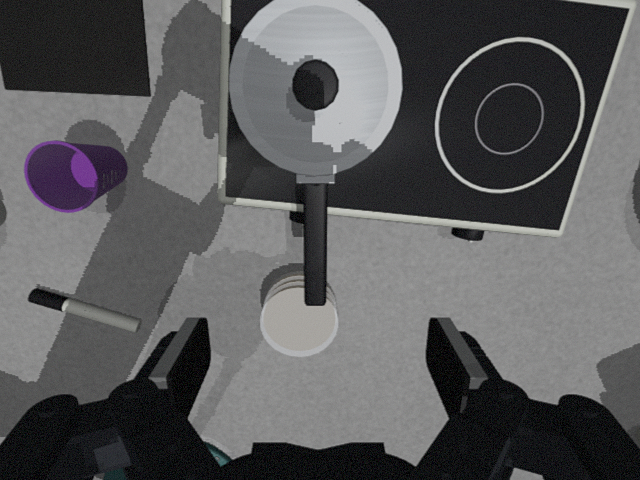

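The pan sits within about 3 mm of the ring centre (knob at (315,85), expected (314,88)), so I'll accept it. The beakers come next.

>>> {"fn": "apply_moves", "kwargs": {
  "fingers": [1,1,1,1,1,1,1,1,1,1,1,1],
  "travel": [
    [-0.03,-0.4,0],
    [-0.03,-0.6,0],
    [-0.03,-0.7,0],
    [-0.03,-0.8,0],
    [-0.03,-0.8,0],
    [-0.03,-0.8,0],
    [-0.03,-0.8,0],
    [-0.03,-0.8,0],
    [-0.03,-0.8,0],
    [-0.02,-0.7,0],
    [0,-0.4,0],
    [0,0,0]
  ],
  "rotation": [
    [0,0,-0.23],
    [0,0,0],
    [0,0,0],
    [0,0,0],
    [0,0,0],
    [0,0,0],
    [0,0,0],
    [0,0,0],
    [0,0,0],
    [0,0,0],
    [0,0,0],
    [0,0,0]
  ]
}}

```text
time: 28.6
tool_pos: [0.4337, 0.1597, 0.2782]
tcp_rot: [3.141, 0.006, -0.007]
wrist_force: [-0.1, -0.6, 0.5]
width: 0.997
grip_force: 0.0
```

```bash
cat > bk.py <<'E'
from ring import *
import sys
np.set_printoptions(precision=4,suppress=True)
s=read_state(); print(s['time'],s['tool_pos'],s['q'][[0,5]],R.from_rotvec(s['tcp_rot']).as_matrix()[:2,:2].ravel())
cs={n:cam(n) for n in ['scene','side','wrist']}
for n in cs: save(cs[n],n+'9.png')
mk={n:masks(n,'beaker1') for n in cs}
for p in [(.438,.1567),(.4406,.2866),(.559,.3042)]:
    print('all',fit(cs,'beaker1',p,0,mk)[:2],*[(n,fit({n:cs[n]},'beaker1',p,0,mk)[0],fit({n:cs[n]},'beaker1',p,0,mk)[2]) for n in cs if any(np.abs(m[1]-bbox_pred(cs[n],PROF['beaker1'],[*p,0])).mean()<25 for m in mk[n])])
E
python3 bk.py
```

```text
28.6 [0.4337 0.1597 0.2782] [0.2984 1.8653] [ 1.      0.0038  0.0038 -1.    ]
all (array([0.4372, 0.1573]), ['scene', 'side', 'wrist']) ('scene', array([0.4412, 0.1583]), array([ 0. , -1.7, -0. ,  1.4])) ('side', array([0.4315, 0.1653]), array([ 1.2,  1.3, -1.2, -0.9])) ('wrist', array([0.4373, 0.1547]), array([ 3.2,  0.3, -3.2, -0.4]))
all (array([0.443 , 0.2843]), ['scene', 'side', 'wrist']) ('scene', array([0.4509, 0.2876]), array([-0.3,  1.9,  0.3, -1.7])) ('side', array([0.4368, 0.2844]), array([ 0.3, -2.1, -0.3,  1.5])) ('wrist', array([0.4435, 0.2839]), array([-0.6,  0.8,  0.8, -0.6]))
all (array([0.5569, 0.2995]), ['scene', 'side', 'wrist']) ('scene', array([0.563 , 0.3015]), array([ 0.9,  0.1, -0.8, -0. ])) ('side', array([0.555 , 0.3057]), array([ 0.3,  0.8, -0.3, -0.7])) ('wrist', array([0.5563, 0.2963]), array([-1.2,  1.5,  3.3, -2. ]))
```

View pics/wrist9.png

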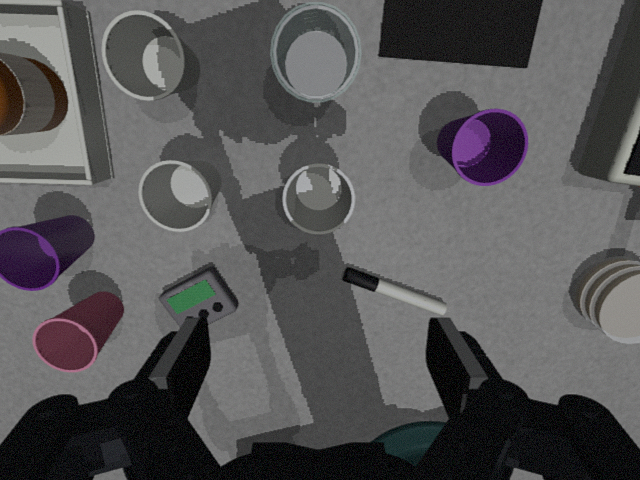

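The wrist view shows beaker A at (318,199), B at (176,196), C at (145,55) and the glass beaker at (316,52). There are only three white beakers. I'll descend on A.

>>> {"fn": "apply_moves", "kwargs": {
  "fingers": [1,1,1,1,1,1,1,1,1,1,1,1],
  "newtons": 25,
  "travel": [
    [0.04,0.05,0.3],
    [0.03,0.04,0.6],
    [0,0,0.7],
    [0,0,0.7],
    [0,0,0.6],
    [0,0,0.5],
    [0,0,0.4],
    [0,0,0.3],
    [0,0,0.2],
    [0,0,0.1],
    [0,0,0.06],
    [0,0,0]
  ],
  "rotation": [
    [0,0,0],
    [0,0,0],
    [0,0,0],
    [0,0,0],
    [0,0,0],
    [0,0,0],
    [0,0,0],
    [0,0,0],
    [0,0,0],
    [0,0,0],
    [0,0,0],
    [0,0,0]
  ]
}}

```text
time: 30.1
tool_pos: [0.439, 0.1533, 0.0579]
tcp_rot: [-3.142, 0.0, -0.001]
wrist_force: [-0.6, -0.2, 0.6]
width: 1.001
grip_force: 0.0
```

>>> {"fn": "apply_moves", "kwargs": {
  "fingers": [0.8,0.7,0.6,0.5,0.5,0.5],
  "travel": [
    [0,0,0],
    [0,0,0],
    [0,0,0],
    [0,0,0],
    [0,0,0],
    [0,0,0]
  ],
  "rotation": [
    [0,0,0],
    [0,0,0],
    [0,0,0],
    [0,0,0],
    [0,0,0],
    [0,0,0]
  ]
}}

```text
time: 30.7
tool_pos: [0.44, 0.1538, 0.0591]
tcp_rot: [-3.141, -0.0, -0.004]
wrist_force: [0.9, -0.5, 6.0]
width: 0.728
grip_force: 27.0
```

>>> {"fn": "apply_moves", "kwargs": {
  "fingers": [0.5,0.5,0.5,0.5,0.5,0.5,0.5,0.5,0.5,0.5,0.5,0.5],
  "travel": [
    [0,0,-0.2],
    [0,0,-0.5],
    [0,0,-0.6],
    [0,0,-0.6],
    [0,0,-0.5],
    [0.4,0.27,0],
    [0.7,0.5,0],
    [0.8,0.55,0],
    [0.8,0.55,0],
    [0.7,0.5,0],
    [0.4,0.27,0],
    [0.14,0.08,0]
  ],
  "rotation": [
    [0,0,0],
    [0,0,0],
    [0,0,0],
    [0,0,0],
    [0,0,0],
    [0,0,0],
    [0,0,0],
    [0,0,0],
    [0,0,0],
    [0,0,0],
    [0,0,0],
    [0,0,0]
  ]
}}

```text
time: 31.9
tool_pos: [0.6373, 0.0155, 0.1777]
tcp_rot: [3.141, -0.003, 0.0]
wrist_force: [-0.7, 0.2, -0.4]
width: 0.725
grip_force: 27.6
```

>>> {"fn": "apply_moves", "kwargs": {
  "fingers": [0.5,0.5,0.5,0.5,0.5,0.5,0.5,0.5],
  "travel": [
    [0,0,0],
    [0,0,0.4],
    [0,0,0.6],
    [0,0,0.5],
    [0,0,0.4],
    [0,0,0.2],
    [0,0,0.1],
    [0,0,0]
  ],
  "rotation": [
    [0,0,0],
    [0,0,0],
    [0,0,0],
    [0,0,0],
    [0,0,0],
    [0,0,0],
    [0,0,0],
    [0,0,0]
  ]
}}

```text
time: 32.7
tool_pos: [0.6352, 0.018, 0.0678]
tcp_rot: [-3.141, -0.001, 0.001]
wrist_force: [-0.0, -0.6, -0.1]
width: 0.727
grip_force: 27.6
```

>>> {"fn": "apply_moves", "kwargs": {
  "fingers": [0.5,0.5,0.5,0.5],
  "travel": [
    [0,0,0.05],
    [0,0,0.05],
    [0,0,0.01],
    [0,0,0]
  ],
  "rotation": [
    [0,0,0],
    [0,0,0],
    [0,0,0],
    [0,0,0]
  ]
}}

```text
time: 33.1
tool_pos: [0.6365, 0.0174, 0.0632]
tcp_rot: [-3.141, 0.0, -0.003]
wrist_force: [-0.2, 0.1, 2.1]
width: 0.73
grip_force: 27.8
```

>>> {"fn": "apply_moves", "kwargs": {
  "fingers": [1,1,1,1,1,1,1,1,1,1],
  "travel": [
    [0,0,0],
    [0,0,0],
    [0,0,0],
    [0,0,-0.3],
    [0,0,-0.7],
    [0,0,-0.9],
    [0,0,-0.9],
    [0,0,-0.8],
    [0,0,-0.4],
    [0,0,0]
  ],
  "rotation": [
    [0,0,0],
    [0,0,0],
    [0,0,0],
    [0,0,0],
    [0,0,0],
    [0,0,0],
    [0,0,0],
    [0,0,0],
    [0,0,0],
    [0,0,0]
  ]
}}

```text
time: 34.1
tool_pos: [0.6384, 0.0173, 0.269]
tcp_rot: [3.141, -0.0, 0.016]
wrist_force: [0.3, 0.6, 0.5]
width: 0.999
grip_force: 0.0
```

```bash
cat > rim.py <<'E'
from ring import *
import sys
np.set_printoptions(precision=4,suppress=True)
def rimfit(c,p0,z,rng=.012):
    g=cv2.GaussianBlur(cv2.cvtColor(np.array(c['image']),cv2.COLOR_RGB2GRAY),(0,0),1.0).astype(np.float32)
    t=np.linspace(0,2*np.pi,180); E=np.array(c['extrinsics'])
    def S(p,r):
        q=np.c_[p[0]+r*np.cos(t),p[1]+r*np.sin(t),0*t+z]@E[:3,:3].T+E[:3,3]
        return cv2.remap(g,(c['fx']*q[:,0]/q[:,2]+c['cx']).astype(np.float32)[None],(c['fy']*q[:,1]/q[:,2]+c['cy']).astype(np.float32)[None],cv2.INTER_LINEAR)[0]
    best=max(((S(p,.031)-.5*np.minimum(S(p,.0275),S(p,.031)+40)-.5*np.minimum(S(p,.0345),S(p,.031)+40)).clip(-40,60).mean(),p[0],p[1]) for p in [(p0[0]+a,p0[1]+b) for a in np.arange(-rng,rng+1e-6,.001) for b in np.arange(-rng,rng+1e-6,.001)])
    return np.array(best)
if __name__=='__main__':
    s=read_state(); print(s['time'],s['tool_pos'],s['q'][[0,5]])
    c=cam('wrist'); save(c,sys.argv[1])
    for a in sys.argv[2:]:
        x,y,z=map(float,a.split(',')); print(a,rimfit(c,(x,y),z))
    for d in regions_of('wrist','beaker1'): 
        l,t,w,h=d['bbox']; print(round(d['p'],2),d['bbox'])
E
python3 rim.py w10.png .6365,.0174,.086
```

```text
34.1 [0.6384 0.0173 0.269 ] [-0.0118  1.559 ]
.6365,.0174,.086 [58.6293  0.6375  0.0194]
0.97 [2.5, 246.1, 86.9, 78.0]
0.97 [31.6, 333.6, 90.6, 68.7]
0.68 [294.1, 304.1, 68.2, 78.4]
0.58 [0.0, 373.6, 13.7, 34.8]
0.57 [276.5, 175.0, 75.3, 76.2]
```

View pics/w10.png

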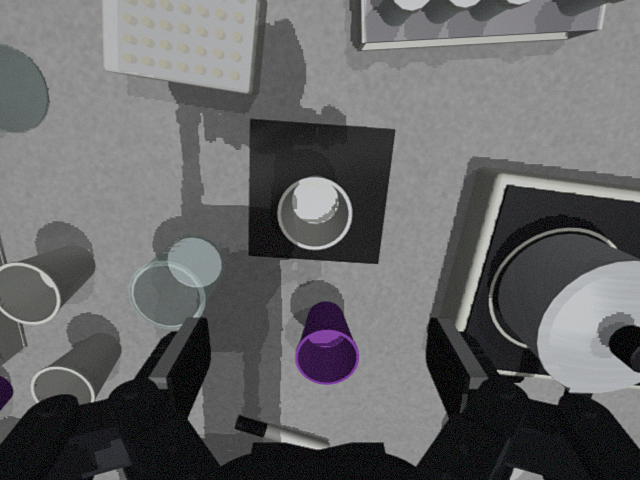

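Beaker A stands upright on the mat, with its rim at wrist px (315,213). On to B.

>>> {"fn": "apply_moves", "kwargs": {
  "fingers": [1,1,1,1,1,1,1,1,1,1,1],
  "travel": [
    [-0.3,-0.4,0],
    [-0.45,-0.6,0],
    [-0.5,-0.7,0],
    [-0.5,-0.7,0],
    [-0.5,-0.7,0],
    [-0.5,-0.7,0],
    [-0.5,-0.7,0],
    [-0.4,-0.5,0],
    [-0.25,-0.34,0],
    [0,0,0],
    [0,0,0]
  ],
  "rotation": [
    [0,0,0],
    [0,0,0],
    [0,0,0],
    [0,0,0],
    [0,0,0],
    [0,0,0],
    [0,0,0],
    [0,0,0],
    [0,0,0],
    [0,0,0],
    [0,0,0]
  ]
}}

```text
time: 35.3
tool_pos: [0.4398, 0.2839, 0.2604]
tcp_rot: [3.139, 0.002, -0.004]
wrist_force: [-0.0, 0.2, -0.6]
width: 1.007
grip_force: 0.0
```

```bash
python3 rim.py w11.png .4435,.284,.082 .5563,.297,.082
```

```text
35.3 [0.4398 0.2839 0.2604] [0.5261 2.0957]
.4435,.284,.082 [43.9664  0.4425  0.286 ]
.5563,.297,.082 [49.2722  0.5573  0.297 ]
0.89 [111.8, 225.2, 88.5, 79.2]
0.84 [562.7, 122.1, 77.3, 72.0]
0.75 [281.3, 171.8, 70.4, 72.2]
0.75 [148.8, 304.5, 74.5, 78.0]
0.63 [257.8, 15.4, 81.0, 94.6]
0.56 [599.2, 0.5, 20.0, 5.1]
0.43 [519.1, 0.5, 120.9, 70.4]
```

>>> {"fn": "apply_moves", "kwargs": {
  "fingers": [1,1,1,1,1,1,1,1,1,1,1,1],
  "travel": [
    [0.03,0,0.3],
    [0,0,0.6],
    [0,0,0.6],
    [0,0,0.6],
    [0,0,0.6],
    [0,0,0.5],
    [0,0,0.4],
    [0,0,0.25],
    [0,0,0.15],
    [0,0,0.05],
    [0,0,0],
    [0,0,0]
  ],
  "rotation": [
    [0,0,0],
    [0,0,0],
    [0,0,0],
    [0,0,0],
    [0,0,0],
    [0,0,0],
    [0,0,0],
    [0,0,0],
    [0,0,0],
    [0,0,0],
    [0,0,0],
    [0,0,0]
  ]
}}

```text
time: 36.6
tool_pos: [0.4431, 0.2849, 0.0608]
tcp_rot: [-3.141, 0.0, -0.003]
wrist_force: [-0.6, -0.4, -0.1]
width: 1.0
grip_force: 0.0
```

```bash
python3 -c "
from h import *
s=read_state();print(s['tool_pos'],s['q'],s['width'])"
```

```text
[0.44313446 0.28485336 0.06081331] [5.24016005e-01 1.56257688e-01 2.07632460e+00 1.26593113e-05
 9.06964086e-01 2.09487703e+00] 0.9998385863251096
```

>>> {"fn": "apply_moves", "kwargs": {
  "fingers": [1,0.8,0.7,0.6,0.5,0.5,0.5],
  "travel": [
    [-0.02,0,0.04],
    [0,0,0],
    [0,0,0],
    [0,0,0],
    [0,0,0],
    [0,0,0],
    [0,0,0]
  ],
  "rotation": [
    [0,0,0],
    [0,0,0],
    [0,0,0],
    [0,0,0],
    [0,0,0],
    [0,0,0],
    [0,0,0]
  ]
}}

```text
time: 37.3
tool_pos: [0.4418, 0.2847, 0.0585]
tcp_rot: [-3.141, -0.0, -0.002]
wrist_force: [-0.3, -0.8, 5.8]
width: 0.723
grip_force: 27.2
```

>>> {"fn": "apply_moves", "kwargs": {
  "fingers": [0.5,0.5,0.5,0.5,0.5,0.5,0.5],
  "travel": [
    [0,0,-0.2],
    [0,0,-0.5],
    [0,0,-0.7],
    [0,0,-0.7],
    [0,0,-0.6],
    [0,0,-0.3],
    [0.29,0.4,0]
  ],
  "rotation": [
    [0,0,0],
    [0,0,0],
    [0,0,0],
    [0,0,0],
    [0,0,0],
    [0,0,0],
    [0,0,0]
  ]
}}

```text
time: 38.0
tool_pos: [0.4563, 0.2665, 0.2108]
tcp_rot: [-3.138, -0.004, -0.006]
wrist_force: [1.5, 0.5, -1.5]
width: 0.723
grip_force: 27.6
```

>>> {"fn": "apply_moves", "kwargs": {
  "fingers": [0.5,0.5,0.5,0.5,0.5,0.5,0.5,0.5,0.5,0.5,0.5,0.5],
  "travel": [
    [0.4,0.55,0],
    [0.5,0.7,0],
    [0.5,0.7,0],
    [0.5,0.7,0],
    [0.5,0.7,0],
    [0.5,0.6,0],
    [0.4,0.55,0],
    [0.2,0.3,0],
    [0.1,0.15,0],
    [0,0,0],
    [0,0,0],
    [0,0,0]
  ],
  "rotation": [
    [0,0,0],
    [0,0,0],
    [0,0,0],
    [0,0,0],
    [0,0,0],
    [0,0,0],
    [0,0,0],
    [0,0,0],
    [0,0,0],
    [0,0,0],
    [0,0,0],
    [0,0,0]
  ]
}}

```text
time: 39.2
tool_pos: [0.6349, 0.0183, 0.2078]
tcp_rot: [-3.141, -0.002, 0.001]
wrist_force: [-0.9, 0.9, -0.7]
width: 0.722
grip_force: 27.6
```

```bash
cat > n.py <<'E'
from rim import *
a=[]
for i in range(4):
    c=cam('wrist'); s=read_state(); a.append(s['tool_pos'])
print(np.array(a)); 
zr=float(sys.argv[1]); t=np.mean(a,0)
print('held rim',rimfit(c,(t[0],t[1]),t[2]+.0235),'stack below',rimfit(c,(.6375,.0194),zr)); save(c,'nest.png')
c=cam('side'); save(c,'nests.png')
E
python3 n.py .086
```

```text
[[0.6351 0.0182 0.2079]
 [0.6352 0.0181 0.2079]
 [0.6353 0.018  0.208 ]
 [0.6354 0.0178 0.208 ]]
held rim [36.398   0.6372  0.017 ] stack below [36.8354  0.6375  0.0194]
```

View pics/nest.png

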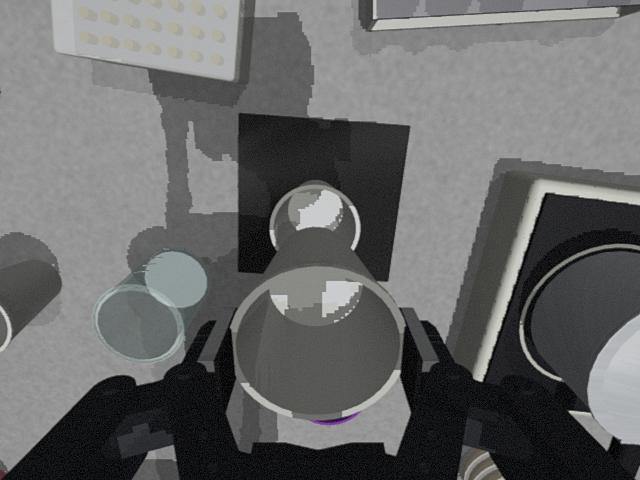

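Held beaker B is above the stack, with its lower rim at (316,229). The remaining offset of about 1–2 mm is inside the 8 mm capture margin, so I'll lower it.

>>> {"fn": "apply_moves", "kwargs": {
  "fingers": [0.5,0.5,0.5,0.5,0.5,0.5,0.5,0.5,0.5,0.5,0.5,0.5],
  "travel": [
    [0.02,0,0.2],
    [0,0,0.3],
    [0,0,0.3],
    [0,0,0.3],
    [0,0,0.3],
    [0,0,0.2],
    [0,0,0.2],
    [0,0,0.15],
    [0,0,0.1],
    [0,0,0.1],
    [0,0,0.05],
    [0,0,0]
  ],
  "rotation": [
    [0,0,0],
    [0,0,0],
    [0,0,0],
    [0,0,0],
    [0,0,0],
    [0,0,0],
    [0,0,0],
    [0,0,0],
    [0,0,0],
    [0,0,0],
    [0,0,0],
    [0,0,0]
  ]
}}

```text
time: 40.65
tool_pos: [0.6367, 0.0169, 0.0977]
tcp_rot: [-3.142, 0.0, 0.0]
wrist_force: [0.9, -0.8, -0.5]
width: 0.717
grip_force: 27.6
```

>>> {"fn": "apply_moves", "kwargs": {
  "fingers": [0.5,0.5,0.5,0.5,0.5],
  "travel": [
    [0,0,0.05],
    [0,0,0.05],
    [0,0,0.04],
    [0,0,0],
    [0,0,0]
  ],
  "rotation": [
    [0,0,0],
    [0,0,0],
    [0,0,0],
    [0,0,0],
    [0,0,0]
  ]
}}

```text
time: 41.15
tool_pos: [0.6368, 0.017, 0.0909]
tcp_rot: [-3.141, 0.0, -0.0]
wrist_force: [0.1, 0.6, 0.6]
width: 0.725
grip_force: 27.7
```

>>> {"fn": "apply_moves", "kwargs": {
  "fingers": [0.8,1,1,1,1,1,1,1,1,1,1,1],
  "travel": [
    [0,0,0],
    [0,0,0],
    [0,0,0],
    [0,0,0],
    [0,0,-0.2],
    [0,0,-0.6],
    [0,0,-0.8],
    [0,0,-0.9],
    [0,0,-0.9],
    [0,0,-0.5],
    [0,0,0],
    [0,0,0]
  ],
  "rotation": [
    [0,0,0],
    [0,0,0],
    [0,0,0],
    [0,0,0],
    [0,0,0],
    [0,0,0],
    [0,0,0],
    [0,0,0],
    [0,0,0],
    [0,0,0],
    [0,0,0],
    [0,0,0]
  ]
}}

```text
time: 42.35
tool_pos: [0.637, 0.0169, 0.287]
tcp_rot: [3.142, -0.0, 0.003]
wrist_force: [-0.4, -0.1, -0.9]
width: 1.0
grip_force: 0.0
```

```bash
python3 rim.py w12.png .6375,.0194,.114 .6375,.0194,.086
python3 - <<'E'
from h import *
c=cam('side'); save(c,'s12.png'); im=cv2.imread('pics/s12.png')
P=lambda z:bbox_pred(c,[(.022,0),(.032,.082),(.032,.110)] if z else [(.022,0),(.032,.082)],[.6365,.0174,.004])
print(P(0),P(1)); print([ (round(d['p'],2),d['bbox']) for d in regions_of('side','beaker1')])
cv2.imwrite('pics/s12c.png',cv2.resize(im[200:320,240:400],None,fx=3,fy=3))
E
```

```text
42.35 [0.637  0.0169 0.287 ] [-0.0126  1.5582]
.6375,.0194,.114 [50.9177  0.6375  0.0194]
.6375,.0194,.086 [23.4635  0.6295  0.0154]
0.84 [0.0, 361.6, 23.1, 49.4]
0.77 [279.6, 173.1, 70.8, 75.0]
0.64 [286.9, 169.5, 58.4, 19.1]
0.62 [7.8, 238.4, 92.2, 73.9]
0.62 [293.9, 294.1, 64.8, 73.9]
0.26 [429.4, 159.8, 210.6, 220.0]
[283.12124385 234.93555039 307.76257184 271.69490265] [282.33065945 226.28680275 307.76257184 271.69490265]
[(0.96, [353.0, 408.2, 36.8, 48.9]), (0.77, [282.8, 227.6, 22.1, 21.2]), (0.7, [285.6, 243.6, 23.1, 32.5]), (0.66, [298.3, 396.2, 34.0, 53.0]), (0.64, [253.2, 316.0, 31.9, 44.9]), (0.62, [340.9, 247.7, 23.8, 40.2])]
```

View pics/s12c.png

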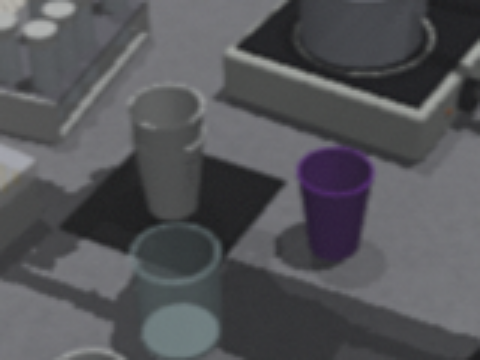

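B is nested fully home: the stack's top is at row 228 in the side view and 226 is predicted. On to C.

>>> {"fn": "apply_moves", "kwargs": {
  "fingers": [1,1,1,1,1,1,1,1,1,1,1,1],
  "travel": [
    [-0.12,-0.4,0],
    [-0.18,-0.6,0],
    [-0.22,-0.75,0],
    [-0.22,-0.75,0],
    [-0.22,-0.75,0],
    [-0.22,-0.75,0],
    [-0.2,-0.7,0],
    [-0.15,-0.5,0],
    [-0.08,-0.36,0.3],
    [0,0,0],
    [0,0,0],
    [0,0,0]
  ],
  "rotation": [
    [0,0,0],
    [0,0,0],
    [0,0,0],
    [0,0,0],
    [0,0,0],
    [0,0,0],
    [0,0,0],
    [0,0,0],
    [0,0,0],
    [0,0,0],
    [0,0,0],
    [0,0,0]
  ]
}}

```text
time: 43.75
tool_pos: [0.5565, 0.2937, 0.27]
tcp_rot: [3.141, -0.002, -0.001]
wrist_force: [0.2, -0.6, 0.4]
width: 1.001
grip_force: 0.0
```

```bash
python3 rim.py w13.png .5573,.297,.082
```

```text
43.75 [0.5565 0.2937 0.27  ] [0.4464 2.0183]
.5573,.297,.082 [41.3711  0.5573  0.297 ]
0.91 [192.4, 313.9, 26.0, 81.2]
0.88 [620.2, 84.1, 18.7, 64.9]
0.79 [278.4, 171.8, 65.5, 74.0]
0.72 [545.7, 234.1, 94.3, 77.6]
0.61 [564.2, 75.6, 75.8, 77.9]
0.61 [186.6, 381.7, 50.9, 83.5]
```

>>> {"fn": "apply_moves", "kwargs": {
  "fingers": [1,1,1,1,1,1,1,1,1,1,1,1],
  "travel": [
    [0,-0.03,0.3],
    [0,0,0.6],
    [0,0,0.7],
    [0,0,0.7],
    [0,0,0.6],
    [0,0,0.5],
    [0,0,0.35],
    [0,0,0.25],
    [0,0,0.15],
    [0,0,0.07],
    [0,0,0],
    [0,0,0]
  ],
  "rotation": [
    [0,0,0],
    [0,0,0],
    [0,0,0],
    [0,0,0],
    [0,0,0],
    [0,0,0],
    [0,0,0],
    [0,0,0],
    [0,0,0],
    [0,0,0],
    [0,0,0],
    [0,0,0]
  ]
}}

```text
time: 45.05
tool_pos: [0.557, 0.2968, 0.0609]
tcp_rot: [-3.141, 0.0, -0.003]
wrist_force: [-0.4, 0.1, 0.0]
width: 1.004
grip_force: 0.0
```

>>> {"fn": "apply_moves", "kwargs": {
  "fingers": [0.8,0.7,0.6,0.5,0.5,0.5],
  "travel": [
    [0,0,0],
    [0,0,0],
    [0,0,0],
    [0,0,0],
    [0,0,0],
    [0,0,0]
  ],
  "rotation": [
    [0,0,0],
    [0,0,0],
    [0,0,0],
    [0,0,0],
    [0,0,0],
    [0,0,0]
  ]
}}

```text
time: 45.65
tool_pos: [0.5573, 0.2969, 0.0614]
tcp_rot: [-3.141, -0.0, -0.004]
wrist_force: [-0.4, 0.3, 6.4]
width: 0.729
grip_force: 27.0
```

>>> {"fn": "apply_moves", "kwargs": {
  "fingers": [0.5,0.5,0.5,0.5,0.5,0.5,0.5],
  "travel": [
    [0,0,-0.2],
    [0,0,-0.5],
    [0,0,-0.7],
    [0,0,-0.8],
    [0,0,-0.7],
    [0,0,-0.5],
    [0.12,0.4,0]
  ],
  "rotation": [
    [0,0,0],
    [0,0,0],
    [0,0,0],
    [0,0,0],
    [0,0,0],
    [0,0,0],
    [0,0,0]
  ]
}}

```text
time: 46.35
tool_pos: [0.5643, 0.2792, 0.236]
tcp_rot: [-3.137, -0.004, -0.013]
wrist_force: [1.0, -0.1, -0.7]
width: 0.731
grip_force: 27.6
```

>>> {"fn": "apply_moves", "kwargs": {
  "fingers": [0.5,0.5,0.5,0.5,0.5,0.5,0.5,0.5,0.5,0.5,0.5,0.5],
  "travel": [
    [0.18,0.6,0],
    [0.22,0.75,0],
    [0.22,0.75,0],
    [0.22,0.75,0],
    [0.22,0.75,0],
    [0.2,0.7,0],
    [0.13,0.5,0],
    [0.06,0.25,0],
    [0.03,0.12,0],
    [0,0,0],
    [0,0,0],
    [0,0,0]
  ],
  "rotation": [
    [0,0,0],
    [0,0,0],
    [0,0,0],
    [0,0,0],
    [0,0,0],
    [0,0,0],
    [0,0,0],
    [0,0,0],
    [0,0,0],
    [0,0,0],
    [0,0,0],
    [0,0,0]
  ]
}}

```text
time: 47.55
tool_pos: [0.636, 0.0192, 0.2298]
tcp_rot: [-3.141, -0.002, 0.0]
wrist_force: [0.4, 0.6, -0.7]
width: 0.726
grip_force: 27.6
```

```bash
python3 n.py .114
```

```text
[[0.636  0.0192 0.2298]
 [0.6361 0.019  0.2298]
 [0.6361 0.0188 0.2298]
 [0.6361 0.0187 0.2298]]
held rim [28.3792  0.6391  0.0179] stack below [30.5263  0.6415  0.0194]
```

>>> {"fn": "apply_moves", "kwargs": {
  "fingers": [0.5,0.5,0.5,0.5,0.5,0.5,0.5,0.5,0.5,0.5,0.5,0.5],
  "travel": [
    [0.01,0,0.2],
    [0,0,0.3],
    [0,0,0.3],
    [0,0,0.3],
    [0,0,0.2],
    [0,0,0.2],
    [0,0,0.2],
    [0,0,0.15],
    [0,0,0.1],
    [0,0,0.05],
    [0,0,0],
    [0,0,0]
  ],
  "rotation": [
    [0,0,0],
    [0,0,0],
    [0,0,0],
    [0,0,0],
    [0,0,0],
    [0,0,0],
    [0,0,0],
    [0,0,0],
    [0,0,0],
    [0,0,0],
    [0,0,0],
    [0,0,0]
  ]
}}

```text
time: 49.0
tool_pos: [0.6371, 0.0179, 0.1303]
tcp_rot: [-3.142, -0.0, -0.001]
wrist_force: [0.5, 0.1, -1.5]
width: 0.725
grip_force: 27.6
```

>>> {"fn": "apply_moves", "kwargs": {
  "fingers": [0.5,0.5,0.5,0.5,0.5],
  "travel": [
    [0,0,0.05],
    [0,0,0.05],
    [0,0,0.04],
    [0,0,0],
    [0,0,0]
  ],
  "rotation": [
    [0,0,0],
    [0,0,0],
    [0,0,0],
    [0,0,0],
    [0,0,0]
  ]
}}

```text
time: 49.5
tool_pos: [0.6366, 0.0179, 0.1226]
tcp_rot: [-3.142, 0.0, 0.0]
wrist_force: [-0.1, 0.4, -0.1]
width: 0.726
grip_force: 27.6
```

Release about 1 mm above home, retreat upward, and check everything.

>>> {"fn": "apply_moves", "kwargs": {
  "fingers": [0.8,1,1,1,1,1,1,1,1,1,1,1],
  "travel": [
    [0,0,0.02],
    [0,0,0],
    [0,0,0],
    [0,0,0],
    [0,0,-0.2],
    [0,0,-0.6],
    [0,0,-0.8],
    [0,0,-0.9],
    [0,0,-0.9],
    [0,0,-0.3],
    [0,0,0],
    [0,0,0]
  ],
  "rotation": [
    [0,0,0],
    [0,0,0],
    [0,0,0],
    [0,0,0],
    [0,0,0],
    [0,0,0],
    [0,0,0],
    [0,0,0],
    [0,0,0],
    [0,0,0],
    [0,0,0],
    [0,0,0]
  ]
}}

```text
time: 50.7
tool_pos: [0.6362, 0.0179, 0.3058]
tcp_rot: [3.142, -0.0, -0.002]
wrist_force: [-0.6, -0.2, -0.5]
width: 1.0
grip_force: 0.0
```

```bash
python3 rim.py w14.png .6375,.0194,.142
python3 - <<'E'
from ring import *
np.set_printoptions(precision=4,suppress=True)
cs={n:cam(n) for n in ['scene','side']}
for n,c in cs.items():
    save(c,n+'14.png'); print(bbox_pred(c,[(.022,0),(.032,.082),(.032,.138)],[.6365,.0174,.004]),[(round(d['p'],2),d['bbox']) for d in regions_of(n,'beaker1')][:4])
print('bottle',fit(cs,'bottle',[.531,.446],.005,{n:masks(n,'bottle') for n in cs}))
import k; print(k.pan(cs,[.548,-.225]))
a=cv2.imread('pics/scene14.png')[180:340,80:560]; b=cv2.imread('pics/side14.png')[130:390,160:460]
cv2.imwrite('pics/j14.png',np.vstack([cv2.resize(a,(720,240)),cv2.resize(b,(415,360)).__class__(0) if 0 else cv2.copyMakeBorder(cv2.resize(b,(415,360)),0,0,0,305,cv2.BORDER_CONSTANT)]))
E
```

```text
50.7 [0.6362 0.0179 0.3058] [-0.011   1.5598]
.6375,.0194,.142 [46.7943  0.6365  0.0194]
0.91 [296.0, 285.9, 60.2, 68.9]
0.69 [286.3, 166.5, 60.1, 24.0]
0.65 [293.6, 164.8, 41.6, 9.0]
0.62 [0.0, 351.4, 34.9, 59.5]
0.56 [275.6, 175.5, 75.8, 77.5]
0.19 [250.5, 115.3, 142.7, 130.9]
[292.469  261.4983 319.8286 312.9623] [(0.89, [423.6, 180.4, 16.7, 27.3]), (0.84, [295.1, 264.9, 26.4, 24.4]), (0.78, [433.7, 195.1, 25.4, 36.0]), (0.69, [287.7, 233.7, 23.2, 35.3])]
[281.5169 217.3905 307.7626 271.6949] [(0.86, [283.5, 245.3, 26.5, 31.6]), (0.81, [350.4, 406.9, 36.5, 55.1]), (0.72, [300.1, 393.1, 31.9, 55.1]), (0.66, [280.1, 218.8, 26.9, 25.3])]
bottle (array([0.5275, 0.454 ]), ['scene'], array([ 0.1, -1.5, -0.1,  1.3]))
51.1 [0.6363 0.0178 0.3055] [ 0.3989 -0.4529 -0.4419] [-0.0547  0.0041 -0.0116] 0.9973837648259707 0.0
(array([ 0.5656, -0.2233]), array([ -0.3625,   1.6766,   2.2194,  17.1708,   7.8383, -33.2381]))
```

View pics/j14.png

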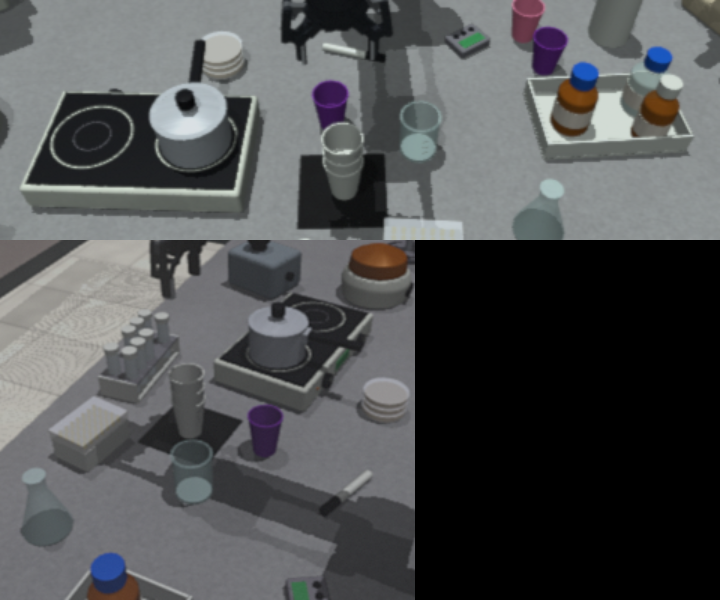

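The views show the three-beaker stack upright and fully home on the mat, the pan ringed evenly by the white circle, and the bottle in the tray. I'll hand the job in.

```bash
python3 -c "
from workcell import *
print(finish_job())"
```

```text
the job is handed in; nothing more can be done
None
```

The job is handed in: the bottle stands in the tray, the pan is on the other ring within about 3 mm of centre (I re-centred it after it was knocked aside), and the three white beakers are stacked fully home and upright on the mat.

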